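Clamp a pack of blanks in the swing-arm press

ROBOT

A 6-joint arm with a two-finger parallel gripper is mounted at the origin on the work surface. World frame = base frame: x ahead of the robot, y to its left, z up, the work surface at z = 0. Lengths are in m, angles in rad, forces in N, time in s.
With the tool pointing down it reaches from about 0.35 to 0.975 m from the base axis. Payload 4.9 kg.
Tool frame: the origin (TCP) lies midway between the tips of the shut fingers; the grasp point (between the pads) lies behind it (manip.grasp_offset is the y of the grasp point in the tool frame, in m); y points along the fingers, z is the direction in which the jaws open and shut, and the axes are right-handed (so a half turn about y gives the same grasp; the last joint's range is limited). The gripper opens to 85 mm and grips with 20 to 120 N. Pads are 22 mm wide; open, the fingers measure 114 mm over their backs; the gripper's body (76 mm by 85 mm) begins 54 mm behind the grasp point. The pads swing forward as they close: fully open they stand 13 mm farther back than shut.
Start: joints at [1.181, 0.053, 1.613, -0, 1.476, -0.119], TCP at [0.167, 0.602, 0.231] pointing down, gripper open.
Joint ranges: [-3.01, 3.01], [-1.01, 2.22], [0.06, 2.58], [-1.02, 4.17], [0.09, 2.62], [-3.14, 3.14]. Speed limits (rad/s): [2.57, 2.57, 3.14, 3.14, 3.14, 3.14].

INTERFACE

Orientations are given as a unit quaternion [w, x, y, z].
In Python, from plant import manip gives the robot as it stands. The module is installed in compiled form; this text tells all that it offers.
- The arm moves only by the shell command python3 -m jog 'ROWS'. ROWS is a JSON object of lists of equal length, an entry for each row: "offset": the shift along the world's x, y, z in units of 50 mm (1.0 is 50 mm), a list of three; "angular": the turn, a rotation vector about the world's x, y, z in units of 6 degrees (1.0 is 6 degrees), a list of three; "jaw": the finger opening in mm, from 0 to 85.4. In form: {"offset": [[tx, ty, tz], ...], "angular": [[ax, ay, az], ...], "jaw": [jaw, ...]}. A call has 1 to 12 rows; each row shifts and turns the commanded pose from where the row before left it; what a row does not reach is not made up. A row lasts 1/10 s, in which the tool goes at most 50 mm and 8.59 degrees, less where a joint would pass 70% of its speed; a pose out of reach is approached as far as the arm can. A call is refused whole if a number of a shift passes 1 or a number of a turn 1, either way. A call with a gripper value outside its range is refused whole. The fingers move at their own pace and stop on an object; the grip force is fixed at half the most. Time passes only in rows, so rows that do not move let the fingers close. It gives the time, the measured TCP pose, the force and the opening at its end, in the units of the state.
- manip.state(): the state, without advancing time (a new reading comes with each control period).
- manip.grab_frame(name): name is "scene" or "top"; returns the picture (420x560x3 uint8, blue, green, red); there is no depth.
- manip.camera_model(name): a dict with "fx", "fy", "cx", "cy" (pixels), "rvec" (rotation vector, rad) and "tvec" (3), from world to camera coordinates, as OpenCV has them. Camera axes: x right, y down, z forward; pixel columns grow to the right and rows downward; lengths in m; the calibration is good to about 2 mm. A picture is of the moment at which its call begins. camera_model takes no time and is no camera call.
- manip.job_done(): hands the job in, once; it reports no verdict.
The state is a dict: "time": time; "joint_pos": joint angles; "joint_vel": joint speeds; "joint_efforts": joint torques, N m; "tool_pos": TCP position; "tool_rot": TCP orientation; "contact_force": force on the tool from outside, world axes, zero at the start; "ft_torque": the same for the moment, N m; "gripper_width": opening from 0.0 (shut) to 1.0 (fully open).
Only numpy, scipy, OpenCV 4.12 (cv2) and the standard library are available. Lean on these libraries where they do the work, as an engineer would, in place of code of your own. Each camera call takes 0.05 s, during which the arm holds its last target.

TASK

Stack every aluminium blank on the bench, flat and flush, on the steel platen of the small swing-arm press, then lay the dark steel pressing plate on top of them, flush as well. Swing the press arm in over the pack until it clicks home in its detent, then turn the tee handle clockwise until the pad meets the plate and snug it about a quarter turn more, no harder. Leave everything else on the bench where it stands.

Things in the scene. Friction and masses are not known exactly. Their poses are not given: they have to be found in the camera images.
- blank0_centre (a point): Flat bare aluminium blank, 60 mm (its x) by 40 mm (its y) by 6 mm thick, 40 g, lying flat on the bench at the start. The point is its centre, 3 mm above its underside. All blanks are alike. There are 3 to 5 of them: absent ones read None.
- blank1_centre (a point): Flat bare aluminium blank, 60 mm (its x) by 40 mm (its y) by 6 mm thick, 40 g, lying flat on the bench at the start. The point is its centre, 3 mm above its underside. All blanks are alike. There are 3 to 5 of them: absent ones read None.
- blank2_centre (a point): Flat bare aluminium blank, 60 mm (its x) by 40 mm (its y) by 6 mm thick, 40 g, lying flat on the bench at the start. The point is its centre, 3 mm above its underside. All blanks are alike. There are 3 to 5 of them: absent ones read None.
- blank3_centre (a point): Flat bare aluminium blank, 60 mm (its x) by 40 mm (its y) by 6 mm thick, 40 g, lying flat on the bench at the start. The point is its centre, 3 mm above its underside. All blanks are alike. There are 3 to 5 of them: absent ones read None.
- blank4_centre (a point): Flat bare aluminium blank, 60 mm (its x) by 40 mm (its y) by 6 mm thick, 40 g, lying flat on the bench at the start. The point is its centre, 3 mm above its underside. All blanks are alike. There are 3 to 5 of them: absent ones read None.
- plate_centre (a point): Pressing plate: one dark steel plate, 64 mm (its x) by 44 mm (its y) by 10 mm thick, 210 g, a bright round spot in the middle of its upper face; lies flat on the bench at the start. The point is its centre, 5 mm above its underside.
- platen_top (a point): Centre of the level top face, 44 mm above the bench, of the press's platen: a fixed bright steel block 60 mm (x) by 40 mm (y) on the grey cast T-shaped base (20 mm high) of a small screw press bolted to the bench. Blanks and plate are stacked flush with it, long sides along its x. The press's x axis runs from the platen to its column. Base: stem 56 mm wide from x -44 mm, foot 130 mm wide from +95 to +165.
- pivot (a point): The swing arm's upright pivot axis (the column's axis), 120 mm above the bench and 125 mm in +x from the platen's centre; its axes are the press's. The column is 34 mm thick, 148 mm high, its collar and the arm's hub 60 mm across; a grey neck 36 mm wide, 1.5 mm lower than the platen, joins the platen to it. The arm is a bar 26 mm wide, 108 to 130 mm above the bench, pointing to (-cos, +sin) of the joint swing in the press's x and y.
- swing (a joint): Arm angle (rad). 0: seated on its stop, the screw right over the platen's centre; grows to 2.2 as the arm swings aside to the press's +y (clockwise from above). Parked at 1.55 to 1.8 at the start; friction (1 N at the knob) keeps it where it is left. A sprung ball detent: from 0.5 it takes some 3 N more at the knob to pass its ridge at 0.26, then the arm snaps to 0 and is held.
- swing_knob (a point): Upright round bare metal knob at the arm's free end for swinging it: 23 mm thick, top 175 mm above the bench, can be pinched over its upper 35 mm; it does not spin. It is 180 mm from the pivot, 55 mm beyond the screw. The point lies on its axis, 158 mm above the bench, 17 mm below its top; its x axis points along the arm to the pivot.
- handle (a joint): Turn of the clamp screw's tee handle (rad), 0 to 11.5: grows clockwise seen from above, lowering screw, handle and pad by 2.5 mm per rad (coarse thread). It starts between 0 and 1.6. Friction 0.12 N m; it stays where it is left and does not run back. Its value does not change when the arm swings.
- tee_bar (a point): Middle of the tee handle's cross bar, on the screw's upright axis, 125 mm from the pivot: a level round steel bar 10 mm thick, 64 mm long over its end balls, along its own x axis; 184 mm above the bench with the screw right up. It can be pinched across from above; below its middle is a hub 18 mm thick. The arm's top is at 130 mm, a boss round the screw up to 134 mm.
- pad: Round black rubber-faced pad, 26 mm across, at the foot of the clamp screw. The origin is the centre of its underside, 93 mm above the bench with the screw right up. It is sprung: once it touches, it stays while the screw goes on down, and pushes with 6.5 N per mm, about 16 N per rad of further turning (8 mm at most).
- mount1: Specimen mount, dark resin puck 30 mm across and 20 mm high; a bystander. Origin at its underside.
- mount2: Another such resin puck, a bystander. Origin at its underside.
- dish: Open glass dish 90 mm across, 15 mm high; a bystander. Origin at its underside.
- driver: Screwdriver 180 mm long lying on the bench; a bystander.
Not all that is in view belongs to the job. Of the things that look like the part that bears plate_centre, the middle-sized one is meant.

How it is judged:
On the way, in this order (a step that is already met when the one before it is completed fails the run):
1. All blanks are stacked flush on the platen with the pressing plate on top (horizontal distance between each of blank0_centre, blank1_centre, blank2_centre, blank3_centre, blank4_centre, plate_centre and platen_top below 0.006 m and angle between the x axis of each of blank0_centre, blank1_centre, blank2_centre, blank3_centre, blank4_centre, plate_centre and the x axis of platen_top, either way round below 0.14 rad and angle between the z axis of each of blank0_centre, blank1_centre, blank2_centre, blank3_centre, blank4_centre, plate_centre and the z axis of platen_top, either way round below 0.06 rad and z of each of blank0_centre, blank1_centre, blank2_centre, blank3_centre, blank4_centre, plate_centre in the frame of platen_top above 0.001 m and ((z of blank0_centre in the frame of plate_centre below -0.005 m and angle between plate_centre's own z axis and vertical below 0.2 rad) or (z of blank0_centre in the frame of plate_centre above 0.005 m and angle between plate_centre's own z axis and vertical above 2.9 rad)) and ((z of blank1_centre in the frame of plate_centre below -0.005 m and angle between plate_centre's own z axis and vertical below 0.2 rad) or (z of blank1_centre in the frame of plate_centre above 0.005 m and angle between plate_centre's own z axis and vertical above 2.9 rad)) and ((z of blank2_centre in the frame of plate_centre below -0.005 m and angle between plate_centre's own z axis and vertical below 0.2 rad) or (z of blank2_centre in the frame of plate_centre above 0.005 m and angle between plate_centre's own z axis and vertical above 2.9 rad)) and ((z of blank3_centre in the frame of plate_centre below -0.005 m and angle between plate_centre's own z axis and vertical below 0.2 rad) or (z of blank3_centre in the frame of plate_centre above 0.005 m and angle between plate_centre's own z axis and vertical above 2.9 rad)) and ((z of blank4_centre in the frame of plate_centre below -0.005 m and angle between plate_centre's own z axis and vertical below 0.2 rad) or (z of blank4_centre in the frame of plate_centre above 0.005 m and angle between plate_centre's own z axis and vertical above 2.9 rad))), for 0.3 s.
2. The arm is swung in and seated in its detent over the pack (value of joint swing below 0.06 rad), for 0.3 s.
3. The pad is screwed down on to the pressing plate (value of joint swing below 0.06 rad and contact force between pad and anything else above 4 N), for 0.2 s.
At the end, for the whole second after the job is handed in: Every blank and, above them all, the pressing plate lie flat on the platen, each centred on it within 6 mm and in line with it within 8 degrees; the arm is seated (within 0.06 rad of its stop); the pad presses on the plate with 8 to 42 N (a quarter turn past touching gives about 25 N); all at rest (all of step 1 and value of joint swing below 0.06 rad and contact force between pad and anything else between 8 and 42 N and linear speed of pad below 0.01 m/s).
It fails at once if The clamp is over-tightened (pad force above 60 N) (contact force between pad and anything else above 60 N).
It fails at once if A bystander is (resin pucks, dish, screwdriver) is moved more than 5 cm (distance of any of mount1, mount2, dish, driver from where it was at the start of the episode above 0.05 m).
Of blank0, blank1, blank2, blank3, blank4 only 3 to 5 are there at a start; the rules pass over those that are not, and their reading is None.
At some moment in a run one of blank0, blank1, blank2, blank3, blank4, plate may be knocked a few centimetres aside while the robot is not near it.
Once in a run the grip may slacken for a moment while it holds something.
It also fails if it takes over 210 s, if anything falls off the work surface, if the arm or the gripper's body presses on something with over 40 N, if the wrist force passes 120 N, or if a joint passes its speed limit or range.

## Working session

There is one attempt and no reset: what is moved stays moved. The work goes in short steps, Python scripts to look and compute and a shell command to move; the robot and the scene stay as the last step left them, time stands still between calls to the robot, and variables do not carry over. Pictures are saved under pics/ and viewed, and the job is handed in when it is done.

```bash
mkdir -p pics; python3 - <<'E'
from plant import manip
import cv2,json
for n in("scene","top"):
    cv2.imwrite(f"pics/{n}0.png",manip.grab_frame(n)); print(n,manip.camera_model(n))
print(manip.state(), manip.grasp_offset)
E
```

```text
scene {'fx': 380.4243562563612, 'fy': 380.4243562563612, 'cx': 280.36614963391247, 'cy': 212.06410316198873, 'rvec': array([ 2.18228735,  0.58854805, -0.28534241]), 'tvec': array([-0.41352935, -0.06950271,  1.31030524])}
top {'fx': 472.3986433566023, 'fy': 472.3986433566023, 'cx': 283.73211299466595, 'cy': 206.71025221285322, 'rvec': array([ 2.23064814, -2.19185958,  0.07028444]), 'tvec': array([-0.06328778,  0.49802354,  1.14278026])}
{'time': 0.1, 'joint_pos': array([ 1.18097784e+00,  5.32864056e-02,  1.61415964e+00,  1.21606938e-05,
        1.47602394e+00, -1.19008106e-01]), 'joint_vel': array([ 0.00147743, -0.0009613 , -0.00276655,  0.00193189, -0.00402583,
        0.00027153]), 'joint_efforts': array([ 1.18274302e-04, -3.94905460e+01, -3.71362031e+01, -9.49013088e-05,
        3.99417986e-03,  1.60332888e-05]), 'tool_pos': array([0.16697794, 0.60168937, 0.23018696]), 'tool_rot': array([-0.69999277,  0.70127536, -0.09562517,  0.0952828 ]), 'contact_force': array([ 0.15780597,  0.12416859, -0.42762588]), 'ft_torque': array([0.00650228, 0.00749198, 0.00455931]), 'gripper_width': 0.9980958331676923} -0.0187
```

View pics/top0.png

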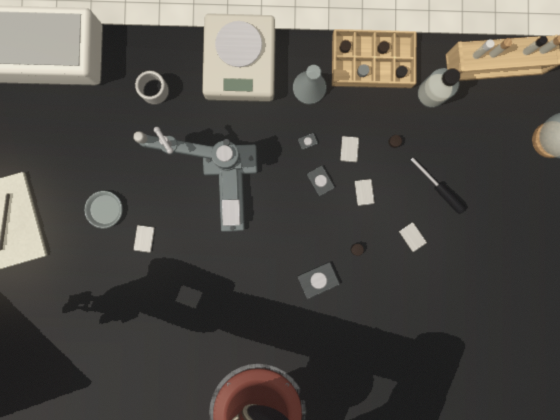

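View pics/scene0.png

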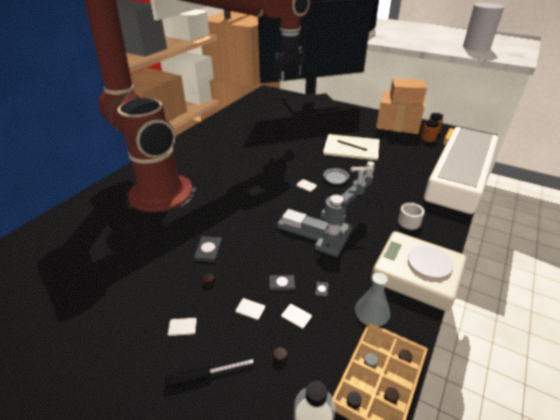

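```bash
cat > h.py <<'E'
import cv2,numpy as np
from plant import manip
def cam(n):
    c=manip.camera_model(n); K=np.array([[c['fx'],0,c['cx']],[0,c['fy'],c['cy']],[0,0,1]])
    return K,np.array(c['rvec']),np.array(c['tvec'])
def p2w(n,uv,z):
    K,r,t=cam(n); R=cv2.Rodrigues(r)[0]; C=-R.T@t
    d=R.T@np.linalg.inv(K)@np.array([uv[0],uv[1],1.]); return C+d*(z-C[2])/d[2]
def w2p(n,P):
    K,r,t=cam(n); return cv2.projectPoints(np.atleast_2d(np.array(P,float)),r,t,K,None)[0][:,0]
def crop(img,x0,y0,x1,y1,s,name,gamma=1.0):
    c=img[y0:y1,x0:x1]; c=(255*(c/255.)**gamma).astype('uint8')
    cv2.imwrite(name,cv2.resize(c,None,fx=s,fy=s,interpolation=cv2.INTER_CUBIC))
E
python3 - <<'E'
from h import *
t=cv2.imread('pics/top0.png');s=cv2.imread('pics/scene0.png')
crop(t,110,120,270,250,5,'pics/a1.png',.6)
crop(t,290,125,450,255,5,'pics/a2.png',.6)
crop(t,130,220,350,340,3.6,'pics/a3.png',.45)
E
```

```text
(no output)
```

View pics/a1.png

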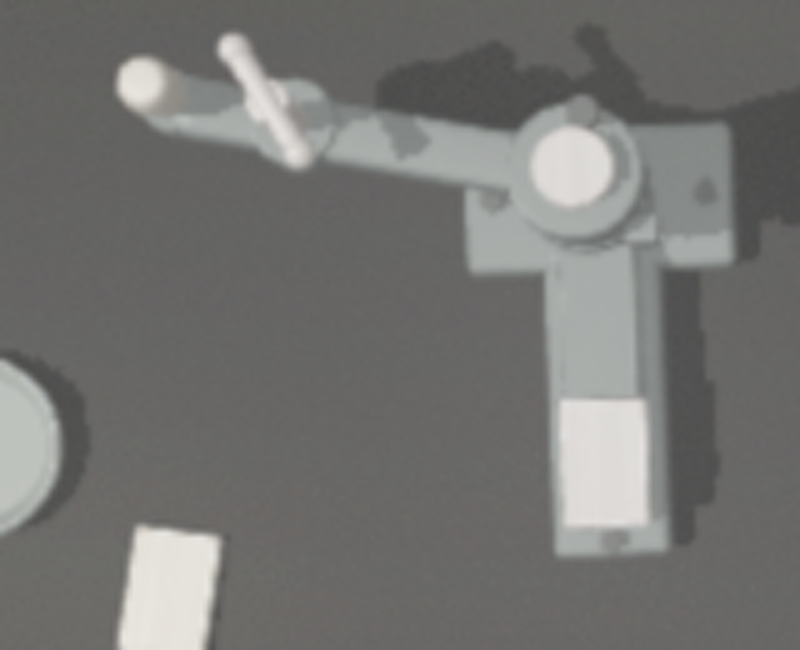

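View pics/a2.png

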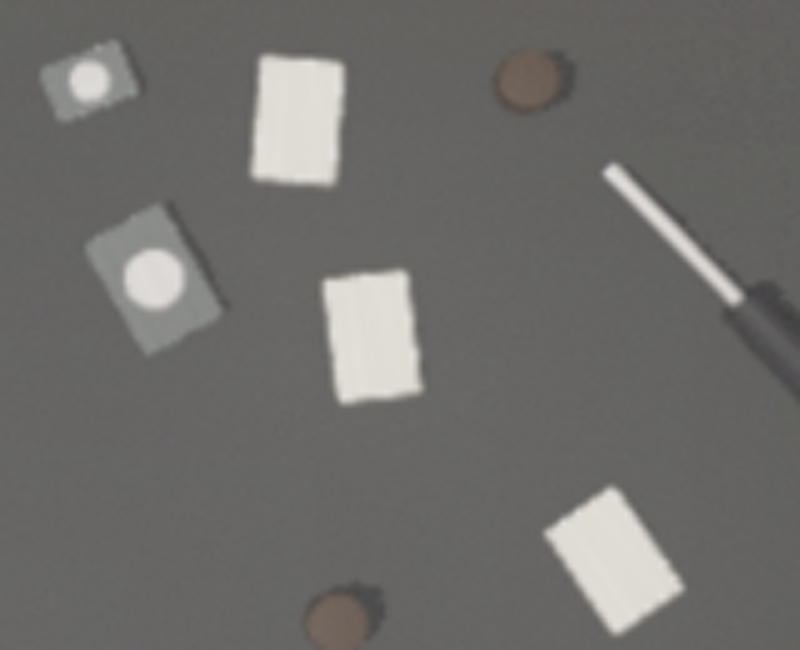

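View pics/a3.png

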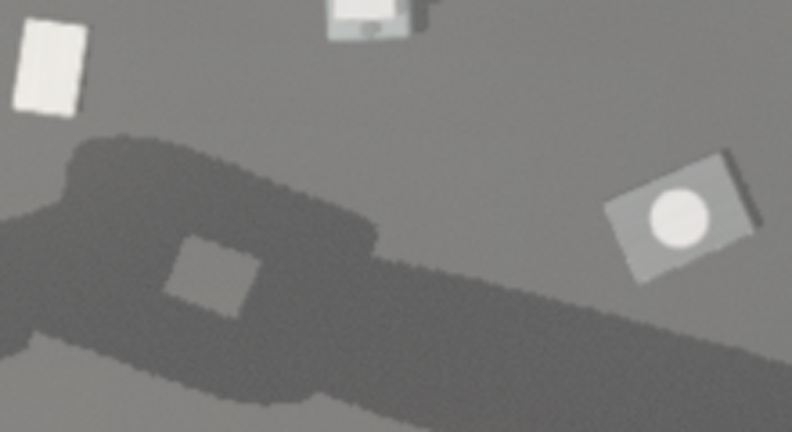

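```bash
cat >> h.py <<'E'
def quad(n,corners,z):
    W=np.array([p2w(n,c,z)[:2] for c in corners],'float32')
    r=cv2.minAreaRect(W*1000); (c,(w,h),a)=r
    if w<h: a+=90
    a=(a+90)%180-90
    return np.round(c,1),np.round(sorted((w,h)),1),round(a,1)
def blob(img,n,z,mask,amin=100,amax=3000):
    k,l,st,ce=cv2.connectedComponentsWithStats(mask.astype('uint8'))
    for i in range(1,k):
        if amin<st[i,4]<amax:
            cs,_=cv2.findContours((l==i).astype('uint8'),cv2.RETR_EXTERNAL,cv2.CHAIN_APPROX_NONE)
            pts=cs[0][:,0].astype(float)
            print(np.round(ce[i],1),st[i,4],*quad(n,pts,z),'cen',np.round(p2w(n,ce[i],z)[:2]*1000,1))
E
python3 - <<'E'
from h import *
t=cv2.imread('pics/top0.png')
print(t[297,189],t[240,250],t[310,240])
g=t.min(2)
print('bright blanks z=6');m=g>120;m[:100]=0; m[120:240,120:270]=0;blob(t,'top',.006,m)
m=g>150; m2=np.zeros_like(m);m2[190:235,215:245]=m[190:235,215:245];print('platen');blob(t,'top',.044,m2)
o=np.array([290,125])
print('plates')
print(quad('top',[o+np.array(p)/5 for p in [(85,245),(162,205),(225,312),(150,354)]],.010))
o=np.array([130,220]); print(quad('top',[o+np.array(p)/3.6 for p in [(603,205),(722,150),(756,232),(640,284)]],.010))
print('dark',quad('top',[o+np.array(p)/3.6 for p in [(187,235),(261,260),(238,320),(163,292)]],.006))
o=np.array([110,120])
def q(p,z):return np.round(p2w('top',o+np.array(p)/5,z)*1000,1)
print('col top',q((572,166),.148)); print('knob',q((142,82),.175)); print('tee',[q(p,.184) for p in ((233,47),(298,158))])
print('platen c',quad('top',[o+np.array(p)/5 for p in [(559,400),(645,399),(649,525),(563,527)]],.044))
print('mounts',p2w('top',(290+528/5,125+80/5),.02),p2w('top',(290+338/5,125+620/5),.02),'dish',p2w('top',(104,210),.015))
s=cv2.imread('pics/scene0.png')
print(w2p('scene',[p2w('top',(189,297),.006)]), w2p('scene',[p2w('top',(144,239),.006)]))
E
```

```text
[55 57 58] [56 58 58] [31 31 31]
bright blanks z=6
[552.1 136.3] 505 [ 688.8 -718.7] [43.  95.9] -0.4 cen [ 687.6 -722.7]
[349.2 148.7] 409 [ 645.8 -214.3] [41.5 61.2] -4.5 cen [ 645.7 -214.1]
[423.7 171.1] 107 [ 593.4 -401.2] [ 7.1 89.2] 45.8 cen [ 593.7 -399.9]
[ 18.5 223.3] 2937 [456.  603.3] [112.2 212.6] 17.2 cen [447.6 586.3]
[320.4 180.4] 122 [ 565.5 -144.1] [27.2 27.2] 0.8 cen [ 565.6 -143.9]
[364.1 191.9] 418 [ 539.3 -252.2] [41.8 61.3] 7.8 cen [ 539.4 -252.1]
[104.2 208.5] 882 [485.8 387.1] [82.  87.7] 1.8 cen [487.  381.9]
[412.5 236.6] 422 [ 431.4 -373.1] [42.  61.1] 34.5 cen [ 431.3 -372.8]
[142.6 245.2] 197 [398.8 286.7] [26.7 41.1] -89.1 cen [399.6 286.5]
[318.2 280.2] 224 [ 321.1 -142. ] [37.9 39.7] 46.0 cen [ 321.2 -141.9]
platen
[230.1 212.1] 428 [481.8  71.9] [40.1 59.2] 1.3 cen [482.6  72.8]
plates
(array([ 564.6, -144.9]), array([42.8, 63.1]), 31.3)
(array([ 321. , -143.9]), array([59.8, 88.7]), -64.5)
dark (array([277. , 171.4]), array([42.8, 53.9]), 70.4)
col top [606.5  78.3 148. ]
knob [634.  255.8 175. ]
tee [array([647.8, 216.1, 184. ]), array([602., 188., 184.])]
platen c (array([481.7,  71.2]), array([40.6, 60.6]), 3.0)
mounts [ 0.66473943 -0.32572677  0.02      ] [ 0.39937406 -0.23507782  0.02      ] dish [0.48313937 0.37901633 0.015     ]
[[254.66575935 188.86249941]] [[305.30417208 184.2898802 ]]
```

```bash
cat >> h.py <<'E'
from scipy.spatial.transform import Rotation as Ro
def go(x,y,z,a,s=None):
    """target TCP mm, jaw axis angle deg (mod 180): print needed delta in move units"""
    s=s or manip.state(); q=s['tool_rot']; R=Ro.from_quat([q[1],q[2],q[3],q[0]])
    M=R.as_matrix(); cur=np.degrees(np.arctan2(M[1,2],M[0,2]))
    d=(a-cur+90)%180-90; th=np.radians(cur+d)
    zt=np.array([np.cos(th),np.sin(th),0]); yt=np.array([0,0,-1.]); T=np.c_[np.cross(yt,zt),yt,zt]
    rv=(Ro.from_matrix(T)*R.inv()).as_rotvec(degrees=True)/6
    print('doff',np.round((np.array([x,y,z])/1000-s['tool_pos'])/.05,3),'drot',np.round(rv,3))
def show(s=None):
    s=s or manip.state(); q=s['tool_rot']; M=Ro.from_quat([q[1],q[2],q[3],q[0]]).as_matrix()
    print('t',round(s['time'],2),'pos',np.round(s['tool_pos']*1000,1),'jaw',round(np.degrees(np.arctan2(M[1,2],M[0,2])),2),'tilt',np.round(M[:,1],3),'F',np.round(s['contact_force'],1),'T',np.round(s['ft_torque'],2),'w',round(s['gripper_width']*85.4,1),'j6',round(s['joint_pos'][5],2),'j5',round(s['joint_pos'][4],2))
E
python3 - <<'E'
from h import *
K,r,t=cam('top');print(-cv2.Rodrigues(r)[0].T@t)
o=np.array([130,220]);print('b4',quad('top',[o+np.array(p)/3.6 for p in [(25,17),(87,26),(75,117),(12,109)]],.006))
show(); go(402,286,120,0)
s=cv2.imread('pics/scene0.png'); crop(s,220,150,340,240,6,'pics/s1.png',.5)
E
```

```text
[ 0.45117576 -0.02932014  1.16342609]
b4 (array([415.6, 283.9]), array([42.6, 62.5]), -6.3)
t 0.1 pos [167.  601.7 230.2] jaw 74.48 tilt [-0.001 -0.002 -1.   ] F [ 0.2  0.1 -0.4] T [0.01 0.01 0.  ] w 85.2 j6 -0.12 j5 1.48
doff [ 4.7   -6.314 -2.204] drot [ 1.0000e-02 -1.7000e-02 -1.2414e+01]
```

View pics/s1.png

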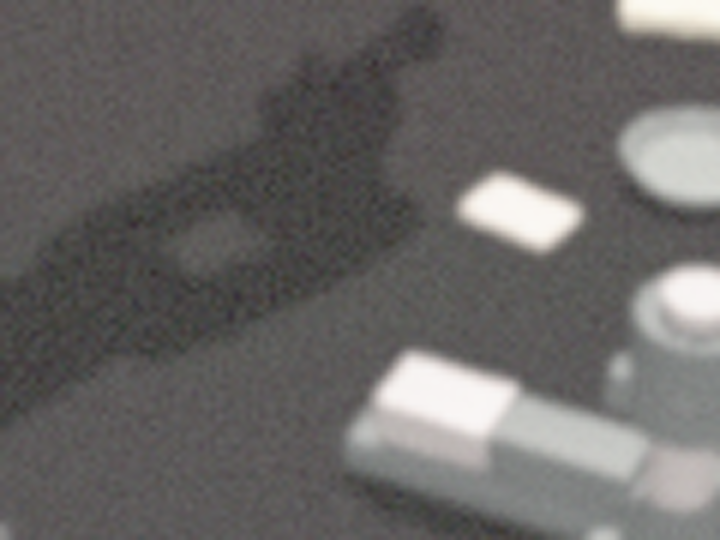

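```bash
python3 -m jog '{"offset":[[0.497,-0.636,-0.24],[0.497,-0.636,-0.24],[0.497,-0.636,-0.24],[0.497,-0.636,-0.24],[0.497,-0.636,-0.24],[0.497,-0.636,-0.24],[0.497,-0.636,-0.24],[0.497,-0.636,-0.24],[0.497,-0.636,-0.24],[0.497,-0.636,-0.24],[0,0,0],[0,0,0]],"angular":[[0,0,0.155],[0,0,0.155],[0,0,0.155],[0,0,0.155],[0,0,0.155],[0,0,0.155],[0,0,0.155],[0,0,0.155],[0,0,0.155],[0,0,0.155],[0,0,0],[0,0,0]],"jaw":[60,60,60,60,60,60,60,60,60,60,60,60]}'; python3 - <<'E'
from h import *
show(); go(415.6,283.9,0,83.7)
cv2.imwrite('pics/t1.png',manip.grab_frame('top'))
E
```

```text
time: 1.3
tool_pos: [0.4155, 0.2835, 0.1106]
tool_rot: [-0.706, 0.706, -0.04, 0.039]
contact_force: [0.5, -0.2, -0.2]
gripper_width: 0.705
t 1.3 pos [415.5 283.5 110.6] jaw 83.66 tilt [-0.002 -0.    -1.   ] F [ 0.5 -0.2 -0.2] T [-0.01 -0.01  0.02] w 60.2 j6 -1.01 j5 1.27
doff [ 2.000e-03  7.000e-03 -2.212e+00] drot [ 0.002 -0.015  0.007]
```

View pics/t1.png

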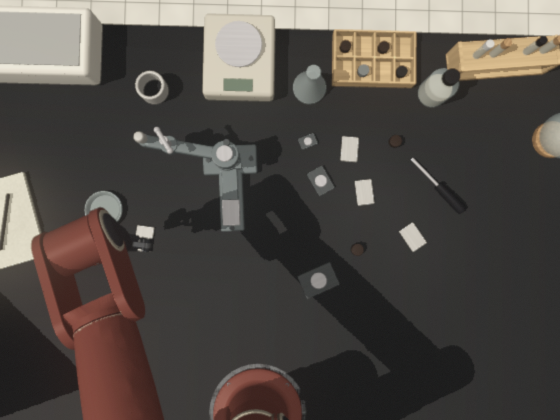

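```bash
python3 -m jog '{"offset":[[0,0,-0.6],[0,0,-0.6],[0,0,-0.5],[0,0,-0.3],[0,0,-0.19],[0,0,0],[0,0,0],[0,0,0],[0,0,0],[0,0,0],[0,0,0]],"angular":[[0,0,0],[0,0,0],[0,0,0],[0,0,0],[0,0,0],[0,0,0],[0,0,0],[0,0,0],[0,0,0],[0,0,0],[0,0,0]],"jaw":[60,60,60,60,60,60,36,36,36,36,36]}'; python3 - <<'E'
from h import *
show()
E
```

```text
time: 2.45
tool_pos: [0.4166, 0.2851, 0.0035]
tool_rot: [0.707, -0.705, 0.038, -0.039]
contact_force: [-2.7, 1.6, 6.1]
gripper_width: 0.432
t 2.45 pos [416.6 285.1   3.5] jaw 83.77 tilt [ 0.002  0.002 -1.   ] F [-2.7  1.6  6.1] T [0.11 0.49 0.06] w 36.9 j6 -1.01 j5 1.06
```

```bash
python3 - <<'E'
from h import *
s=manip.grab_frame('scene');show();print(w2p('scene',[[.4156,.2839,.006]]))
crop(s,260,140,350,215,8,'pics/s2.png',.6)
E
```

```text
t 2.5 pos [416.6 285.    3.5] jaw 83.77 tilt [ 0.002  0.002 -1.   ] F [-2.4  0.8  6.5] T [ 0.07  0.42 -0.01] w 36.8 j6 -1.01 j5 1.06
[[305.59399425 184.31879707]]
```

View pics/s2.png

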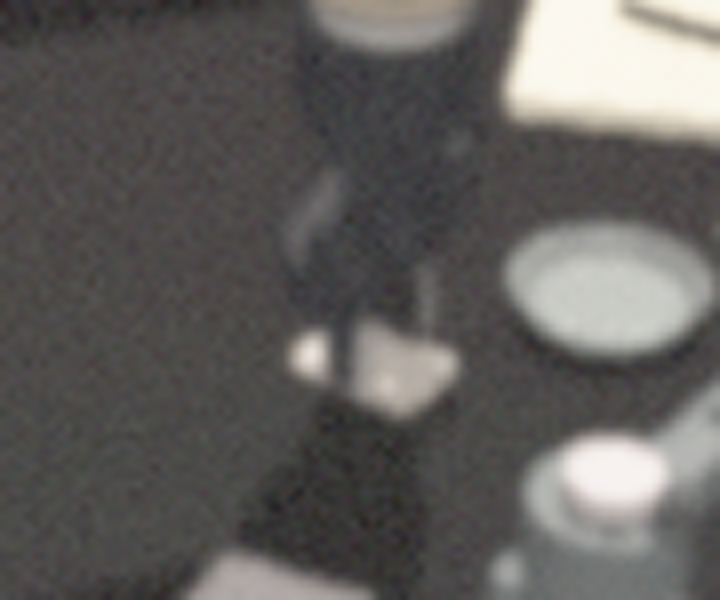

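```bash
python3 -m jog '{"offset":[[0,0,0.4],[0,0,0.6],[0,0,0.6],[0,0,0]],"angular":[[0,0,0],[0,0,0],[0,0,0],[0,0,0]],"jaw":[36,36,36,36]}'; python3 - <<'E'
from h import *
s=manip.grab_frame('scene');show()
crop(s,260,120,350,210,6,'pics/s3.png',.6)
E
```

```text
time: 2.9
tool_pos: [0.4192, 0.2858, 0.0872]
tool_rot: [0.708, -0.704, 0.035, -0.042]
contact_force: [0.0, 0.5, -0.8]
gripper_width: 0.431
t 2.95 pos [417.8 285.1  84.8] jaw 83.78 tilt [ 0.006  0.003 -1.   ] F [ 0.3  0.2 -0. ] T [-0.02  0.06  0.02] w 37.1 j6 -1.01 j5 1.22
```

View pics/s3.png

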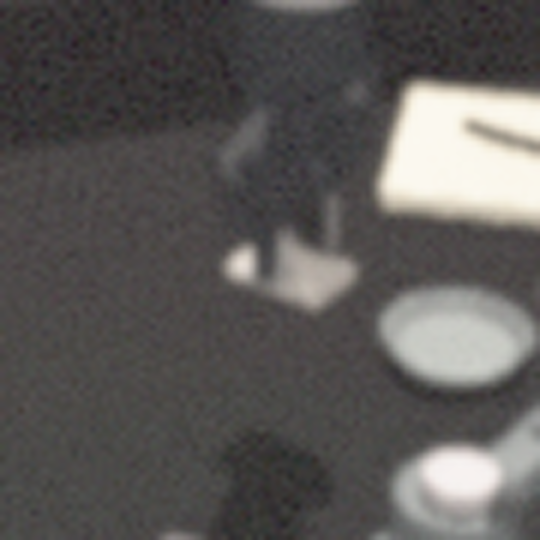

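```bash
python3 -m jog '{"offset":[[0,0,0.5],[0.16,-0.53,0],[0.16,-0.53,0],[0.16,-0.53,0],[0.16,-0.53,0],[0.16,-0.53,0],[0.16,-0.53,0],[0.16,-0.53,0],[0.16,-0.53,0],[0,0,0],[0,0,0]],"angular":[[0,0,0],[0,0,0.186],[0,0,0.186],[0,0,0.186],[0,0,0.186],[0,0,0.186],[0,0,0.186],[0,0,0.186],[0,0,0.186],[0,0,0],[0,0,0]],"jaw":[36,36,36,36,36,36,36,36,36,36,36]}'; python3 - <<'E'
from h import *
show();go(482,71.8,49,92.7)
E
```

```text
time: 4.05
tool_pos: [0.4789, 0.072, 0.1055]
tool_rot: [0.707, -0.707, -0.015, 0.017]
contact_force: [-0.8, -0.3, -0.2]
gripper_width: 0.43
t 4.05 pos [478.9  72.  105.5] jaw 92.61 tilt [-0.002  0.    -1.   ] F [-0.8 -0.3 -0.2] T [-0.   -0.03 -0.04] w 36.7 j6 -1.62 j5 1.27
doff [ 0.062 -0.003 -1.13 ] drot [-0.004 -0.021  0.015]
```

```bash
python3 -m jog '{"offset":[[0.06,0,-0.4],[0,0,-0.4],[0,0,-0.25],[0,0,-0.08],[0,0,0]],"angular":[[0,0,0],[0,0,0],[0,0,0],[0,0,0],[0,0,0]],"jaw":[36,36,36,36,36]}'; python3 - <<'E'
from h import *
show();go(482,71.8,48.5,92.7)
s=manip.grab_frame('scene')
crop(s,250,140,350,240,6,'pics/s4.png',.6)
E
```

```text
time: 4.55
tool_pos: [0.4819, 0.0727, 0.0495]
tool_rot: [0.707, -0.707, -0.016, 0.018]
contact_force: [-0.2, -0.6, -0.7]
gripper_width: 0.432
t 4.55 pos [481.9  72.7  49.5] jaw 92.76 tilt [-0.002  0.    -1.   ] F [-0.2 -0.6 -0.7] T [-0.02  0.02 -0.01] w 36.9 j6 -1.62 j5 1.16
doff [ 0.001 -0.018 -0.021] drot [-0.001 -0.016 -0.009]
```

View pics/s4.png

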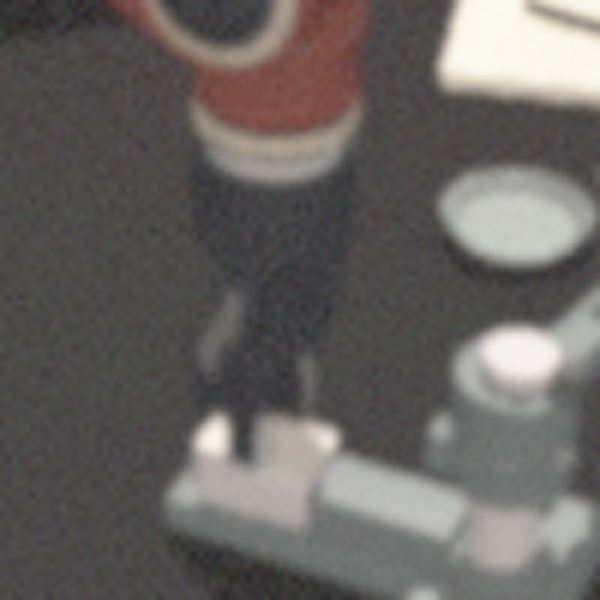

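```bash
python3 -m jog '{"offset":[[0,-0.01,-0.03],[0,0,0],[0,0,0],[0,0,0],[0,0,0],[0,0,0.3],[0,0,0.6],[0,0,0.6],[0,0,0]],"angular":[[0,0,0],[0,0,0],[0,0,0],[0,0,0],[0,0,0],[0,0,0],[0,0,0],[0,0,0],[0,0,0]],"jaw":[36,42,48,56,60,60,60,60,60]}'; python3 - <<'E'
from h import *
show();go(539.4,-252.1,120,97.8)
E
```

```text
time: 5.5
tool_pos: [0.4861, 0.0717, 0.129]
tool_rot: [-0.707, 0.707, 0.02, -0.013]
contact_force: [0.4, 0.4, 0.0]
gripper_width: 0.702
t 5.5 pos [486.1  71.7 129. ] jaw 92.71 tilt [ 0.009 -0.    -1.   ] F [0.4 0.4 0. ] T [ 0.01 -0.04  0.01] w 59.9 j6 -1.62 j5 1.3
doff [ 1.067 -6.476 -0.18 ] drot [-0.004  0.09   0.848]
```

```bash
python3 -m jog '{"offset":[[0.11,-0.65,0],[0.11,-0.65,0],[0.11,-0.65,0],[0.11,-0.65,0],[0.11,-0.65,0],[0.11,-0.65,0],[0.11,-0.65,0],[0.11,-0.65,0],[0.11,-0.65,0],[0.11,-0.63,0],[0,0,0],[0,0,0]],"angular":[[0,0,0.085],[0,0,0.085],[0,0,0.085],[0,0,0.085],[0,0,0.085],[0,0,0.085],[0,0,0.085],[0,0,0.085],[0,0,0.085],[0,0,0.085],[0,0,0],[0,0,0]],"jaw":[60,60,60,60,60,60,60,60,60,60,60,60]}'; python3 - <<'E'
from h import *
show();go(539.4,-252.1,4,97.8)
t=manip.grab_frame('top');cv2.imwrite('pics/t2.png',t)
crop(t,200,125,300,245,5,'pics/t2c.png',.7)
E
```

```text
time: 6.7
tool_pos: [0.5372, -0.2524, 0.1228]
tool_rot: [0.706, -0.705, -0.047, 0.048]
contact_force: [-0.4, 0.7, -0.3]
gripper_width: 0.703
t 6.7 pos [ 537.2 -252.4  122.8] jaw 97.74 tilt [-0.001  0.001 -1.   ] F [-0.4  0.7 -0.3] T [-0.06 -0.04 -0.07] w 60.0 j6 -2.27 j5 1.29
doff [ 0.044  0.006 -2.377] drot [-0.012 -0.012  0.011]
```

View pics/t2c.png

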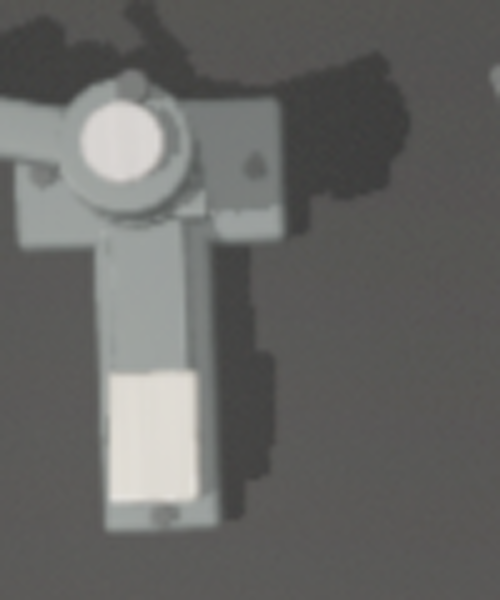

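View pics/t2.png

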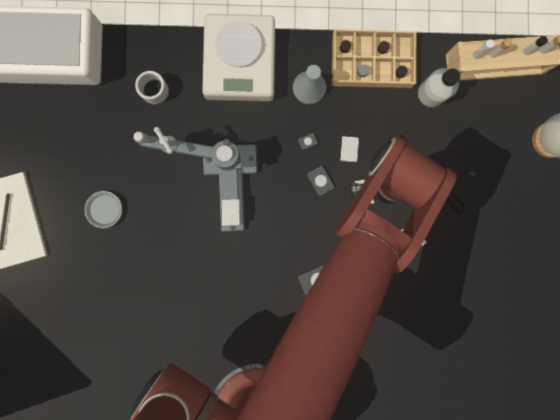

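```bash
cat >> h.py <<'E'
def stack(t,z,thr=125,box=(215,190,245,236)):
    m=np.zeros(t.shape[:2],bool);x0,y0,x1,y1=box
    m[y0:y1,x0:x1]=t.min(2)[y0:y1,x0:x1]>thr; blob(t,'top',z,m)
E
python3 - <<'E'
from h import *
t=cv2.imread('pics/t2.png'); t0=cv2.imread('pics/top0.png')
for th in (110,125,140,150): stack(t0,.044,th);stack(t,.05,th)
E
python3 -m jog '{"offset":[[0.04,0,-0.6],[0,0,-0.6],[0,0,-0.6],[0,0,-0.4],[0,0,-0.18],[0,0,0],[0,0,0],[0,0,0],[0,0,0],[0,0,0],[0,0,0]],"angular":[[0,0,0],[0,0,0],[0,0,0],[0,0,0],[0,0,0],[0,0,0],[0,0,0],[0,0,0],[0,0,0],[0,0,0],[0,0,0]],"jaw":[60,60,60,60,60,60,36,36,36,36,36]}'; python3 - <<'E'
from h import *
show()
E
```

```text
[229.5 209.8] 753 [488.6  71.8] [49.9 95.6] 4.3 cen [488.   74.3]
[229.6 209.8] 752 [488.3  71.1] [49.6 95. ] 4.0 cen [487.9  73.7]
[229.8 209.7] 668 [489.6  73.3] [45.2 93.4] 6.0 cen [488.4  73.5]
[229.7 209.4] 683 [488.8  70.3] [46.9 91.9] 1.3 cen [488.8  73.2]
[230.4 212.5] 464 [482.9  73.1] [42.5 61.6] 1.2 cen [481.8  72.2]
[229.9 212. ] 470 [482.7  72.6] [40.8 63.3] 4.4 cen [482.7  72.6]
[230.1 212.1] 428 [481.8  71.9] [40.1 59.2] 1.3 cen [482.6  72.8]
[230. 212.] 441 [482.8  71.3] [39.9 61.1] 1.3 cen [482.7  72.4]
time: 7.85
tool_pos: [0.54, -0.2525, 0.0054]
tool_rot: [-0.705, 0.706, 0.048, -0.048]
contact_force: [-0.0, 0.3, 0.1]
gripper_width: 0.42
t 7.85 pos [ 540.  -252.5    5.4] jaw 97.8 tilt [ 0.001 -0.    -1.   ] F [-0.   0.3  0.1] T [-0.02  0.07 -0.02] w 35.9 j6 -2.27 j5 1.09
```

```bash
python3 -m jog '{"offset":[[0,0,0],[0,0,0],[0,0,0],[0,0,-0.05],[0,0,0],[0,0,0],[0,0,0],[0,0,0],[0,0,0],[0,0,0]],"angular":[[0,0,0],[0,0,0],[0,0,0],[0,0,0],[0,0,0],[0,0,0],[0,0,0],[0,0,0],[0,0,0],[0,0,0]],"jaw":[60,60,60,60,60,32,32,32,32,32]}'; python3 - <<'E'
from h import *
show()
E
```

```text
time: 8.85
tool_pos: [0.54, -0.2525, 0.0028]
tool_rot: [-0.705, 0.706, 0.048, -0.048]
contact_force: [-0.0, -0.3, 3.3]
gripper_width: 0.433
t 8.85 pos [ 540.  -252.5    2.8] jaw 97.81 tilt [ 0.001 -0.    -1.   ] F [-0.  -0.3  3.3] T [ 0.06  0.03 -0.02] w 37.0 j6 -2.27 j5 1.08
```

```bash
python3 -m jog '{"offset":[[0,0,0.4],[0,0,0.9],[-0.115,0.65,0.84],[-0.115,0.65,0],[-0.115,0.65,0],[-0.115,0.65,0],[-0.115,0.65,0],[-0.115,0.65,0],[-0.115,0.65,0],[-0.115,0.65,0],[-0.115,0.65,0],[-0.115,0.65,0]],"angular":[[0,0,0],[0,0,0],[0,0,-0.085],[0,0,-0.085],[0,0,-0.085],[0,0,-0.085],[0,0,-0.085],[0,0,-0.085],[0,0,-0.085],[0,0,-0.085],[0,0,-0.085],[0,0,-0.085]],"jaw":[32,32,32,32,32,32,32,32,32,32,32,32]}';python3 -m jog '{"offset":[[0,0,0],[0,0,0]],"angular":[[0,0,0],[0,0,0]],"jaw":[32,32]}'; python3 - <<'E'
from h import *
show();go(482.5,72,54.5,92.7)
E
```

```text
time: 10.05
tool_pos: [0.4817, 0.0719, 0.1061]
tool_rot: [0.707, -0.707, -0.016, 0.017]
contact_force: [0.1, 0.4, -0.4]
gripper_width: 0.424
time: 10.25
tool_pos: [0.4821, 0.0709, 0.1062]
tool_rot: [-0.707, 0.707, 0.017, -0.018]
contact_force: [-0.0, -0.4, -0.1]
gripper_width: 0.43
t 10.25 pos [482.1  70.9 106.2] jaw 92.82 tilt [-0.001 -0.    -1.   ] F [-0.  -0.4 -0.1] T [-0.02  0.06 -0.01] w 36.7 j6 -1.63 j5 1.27
doff [ 0.007  0.021 -1.034] drot [ 0.005 -0.005 -0.019]
```

```bash
python3 -m jog '{"offset":[[0,0.02,-0.45],[0,0,-0.4],[0,0,-0.18],[0,0,0],[0,0,0]],"angular":[[0,0,0],[0,0,0],[0,0,0],[0,0,0],[0,0,0]],"jaw":[32,32,32,32,32]}'; python3 - <<'E'
from h import *
show();go(482.5,72,53.5,92.7)
s=manip.grab_frame('scene')
crop(s,250,140,350,240,6,'pics/s5.png',.6)
E
```

```text
time: 10.75
tool_pos: [0.483, 0.071, 0.0554]
tool_rot: [-0.707, 0.707, 0.016, -0.016]
contact_force: [-0.3, -0.4, -0.0]
gripper_width: 0.427
t 10.75 pos [483.   71.   55.4] jaw 92.66 tilt [ 0. -0. -1.] F [-0.3 -0.4 -0. ] T [0.   0.01 0.02] w 36.4 j6 -1.62 j5 1.17
doff [-0.009  0.021 -0.037] drot [0.001 0.003 0.007]
```

View pics/s5.png

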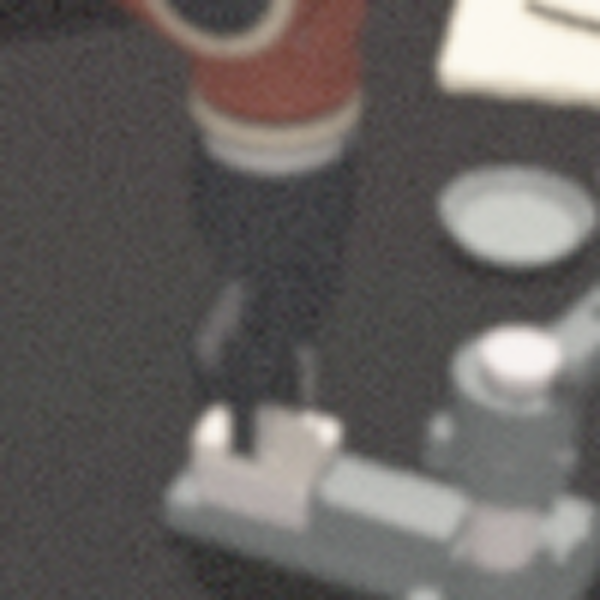

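```bash
python3 -m jog '{"offset":[[0,0.01,-0.04],[0,0,0],[0,0,0],[0,0,0],[0,0,0],[0,0,0.3],[0,0,0.6],[0,0,0.6],[0,0,0]],"angular":[[0,0,0],[0,0,0],[0,0,0],[0,0,0],[0,0,0],[0,0,0],[0,0,0],[0,0,0],[0,0,0]],"jaw":[32,42,48,56,60,60,60,60,60]}'; python3 - <<'E'
from h import *
show();go(645.8,-214.3,120,85.5)
E
```

```text
time: 11.7
tool_pos: [0.4859, 0.0722, 0.1333]
tool_rot: [-0.707, 0.707, 0.02, -0.013]
contact_force: [1.0, -0.6, 0.2]
gripper_width: 0.704
t 11.7 pos [485.9  72.2 133.3] jaw 92.72 tilt [ 0.009 -0.    -1.   ] F [ 1.  -0.6  0.2] T [0.05 0.03 0.02] w 60.1 j6 -1.62 j5 1.31
doff [ 3.198 -5.73  -0.267] drot [ 0.006  0.09  -1.204]
```

```bash
python3 -m jog '{"offset":[[0.2,-0.673,0],[0.2,-0.573,0],[0.35,-0.573,0],[0.35,-0.573,0],[0.35,-0.573,0],[0.36,-0.573,0],[0.36,-0.573,0],[0.36,-0.573,0],[0.36,-0.573,0],[0.36,-0.473,0],[0,0,0],[0,0,0]],"angular":[[0,0,-0.12],[0,0,-0.12],[0,0,-0.12],[0,0,-0.12],[0,0,-0.12],[0,0,-0.12],[0,0,-0.12],[0,0,-0.12],[0,0,-0.12],[0,0,-0.12],[0,0,0],[0,0,0]],"jaw":[60,60,60,60,60,60,60,60,60,60,60,60]}'; python3 - <<'E'
from h import *
show();
t=manip.grab_frame('top');cv2.imwrite('pics/t3.png',t)
crop(t,200,100,450,260,3.2,'pics/t3c.png',.7)
for th in (140,150,160): stack(t,.056,th)
go(645.8,-214.3,3,85.5)
E
```

```text
time: 12.9
tool_pos: [0.6446, -0.2144, 0.1268]
tool_rot: [0.707, -0.706, 0.029, -0.027]
contact_force: [0.1, 0.4, 0.3]
gripper_width: 0.704
t 12.9 pos [ 644.6 -214.4  126.8] jaw 85.48 tilt [-0.002  0.001 -1.   ] F [0.1 0.4 0.3] T [ 0.01 -0.02 -0.05] w 60.2 j6 -1.92 j5 1.32
[229.6 211.7] 474 [482.5  73.1] [39.7 61. ] 1.2 cen [483.1  72.8]
[229.5 211.8] 452 [482.6  73.1] [39.7 60.9] 1.3 cen [483.   73.2]
[229.6 211.7] 435 [483.2  73. ] [38.9 60.6] 4.9 cen [483.2  72.9]
doff [ 0.029 -0.011 -2.48 ] drot [-0.01  -0.016 -0.003]
```

View pics/t3c.png

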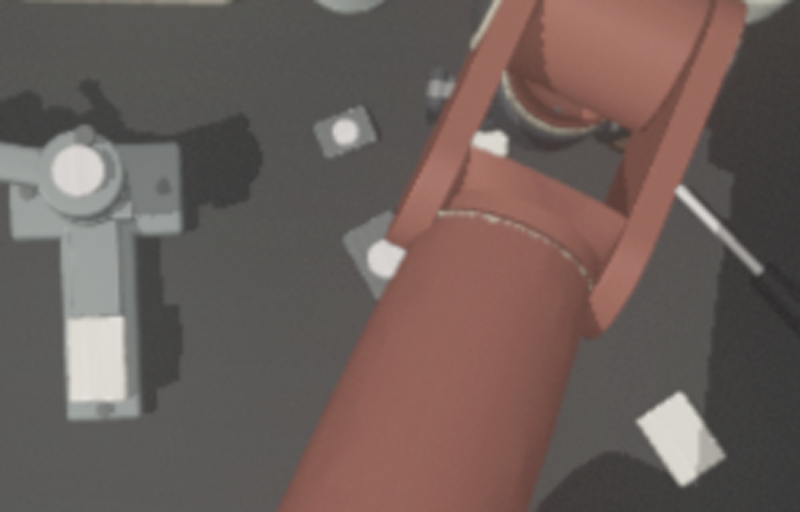

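```bash
python3 -m jog '{"offset":[[0.03,-0.01,-0.7],[0,0,-0.7],[0,0,-0.6],[0,0,-0.3],[0,0,-0.17],[0,0,0],[0,0,0],[0,0,0],[0,0,0],[0,0,0],[0,0,0]],"angular":[[0,0,0],[0,0,0],[0,0,0],[0,0,0],[0,0,0],[0,0,0],[0,0,0],[0,0,0],[0,0,0],[0,0,0],[0,0,0]],"jaw":[60,60,60,60,60,60,32,32,32,32,32]}'; python3 - <<'E'
from h import *
show()
E
```

```text
time: 14.05
tool_pos: [0.647, -0.2151, 0.0055]
tool_rot: [-0.706, 0.707, -0.027, 0.028]
contact_force: [0.2, 0.7, 1.9]
gripper_width: 0.374
t 14.05 pos [ 647.  -215.1    5.5] jaw 85.51 tilt [ 0.001 -0.001 -1.   ] F [0.2 0.7 1.9] T [ 0.05  0.11 -0.04] w 32.0 j6 -1.92 j5 1.13
```

```bash
python3 -m jog '{"offset":[[0,0,0],[0,0,0],[0,0,0],[-0.01,0.01,-0.055],[0,0,0],[0,0,0],[0,0,0],[0,0,0],[0,0,0],[0,0,0]],"angular":[[0,0,0],[0,0,0],[0,0,0],[0,0,0],[0,0,0],[0,0,0],[0,0,0],[0,0,0],[0,0,0],[0,0,0]],"jaw":[60,60,60,60,60,32,32,32,32,32]}'; python3 - <<'E'
from h import *
show()
E
```

```text
time: 15.05
tool_pos: [0.6463, -0.2145, 0.0021]
tool_rot: [-0.706, 0.707, -0.027, 0.028]
contact_force: [0.7, -0.2, 1.2]
gripper_width: 0.442
t 15.05 pos [ 646.3 -214.5    2.1] jaw 85.51 tilt [ 0.001 -0.    -1.   ] F [ 0.7 -0.2  1.2] T [-0.01  0.01 -0.03] w 37.7 j6 -1.92 j5 1.13
```

```bash
python3 -m jog '{"offset":[[0,0,0.5],[0,0,0.9],[-0.36,0.473,0.85],[-0.36,0.573,0],[-0.36,0.573,0],[-0.36,0.573,0],[-0.36,0.573,0],[-0.35,0.573,0],[-0.35,0.573,0],[-0.35,0.573,0],[-0.22,0.573,0],[-0.2,0.673,0]],"angular":[[0,0,0],[0,0,0],[0,0,0.12],[0,0,0.12],[0,0,0.12],[0,0,0.12],[0,0,0.12],[0,0,0.12],[0,0,0.12],[0,0,0.12],[0,0,0.12],[0,0,0.12]],"jaw":[32,32,32,32,32,32,32,32,32,32,32,32]}';python3 -m jog '{"offset":[[0,0,0],[0,0,0]],"angular":[[0,0,0],[0,0,0]],"jaw":[32,32]}'; python3 - <<'E'
from h import *
show();go(482.2,72,59,92.7)
E
```

```text
time: 16.25
tool_pos: [0.4821, 0.0721, 0.1125]
tool_rot: [-0.707, 0.707, 0.016, -0.017]
contact_force: [-0.0, -0.4, -1.2]
gripper_width: 0.432
time: 16.45
tool_pos: [0.4829, 0.0716, 0.1126]
tool_rot: [-0.707, 0.707, 0.017, -0.017]
contact_force: [0.9, -1.2, -0.6]
gripper_width: 0.429
t 16.45 pos [482.9  71.6 112.6] jaw 92.8 tilt [-0. -0. -1.] F [ 0.9 -1.2 -0.6] T [-0.07 -0.01 -0.03] w 36.6 j6 -1.62 j5 1.28
doff [-0.014  0.008 -1.073] drot [ 0.005 -0.001 -0.017]
```

```bash
python3 -m jog '{"offset":[[-0.01,0.01,-0.45],[0,0,-0.4],[0,0,-0.2],[0,0,0],[0,0,0]],"angular":[[0,0,0],[0,0,0],[0,0,0],[0,0,0],[0,0,0]],"jaw":[32,32,32,32,32]}'; python3 - <<'E'
from h import *
show();go(482.2,72,58.5,92.7)
s=manip.grab_frame('scene')
crop(s,250,140,350,240,6,'pics/s6.png',.6)
E
```

```text
time: 16.95
tool_pos: [0.4831, 0.0711, 0.0605]
tool_rot: [-0.707, 0.707, 0.016, -0.016]
contact_force: [0.1, -0.4, -0.5]
gripper_width: 0.432
t 16.95 pos [483.1  71.1  60.5] jaw 92.65 tilt [ 0. -0. -1.] F [ 0.1 -0.4 -0.5] T [-0.05  0.03  0.05] w 36.9 j6 -1.62 j5 1.18
doff [-0.019  0.018 -0.04 ] drot [0.002 0.001 0.008]
```

View pics/s6.png

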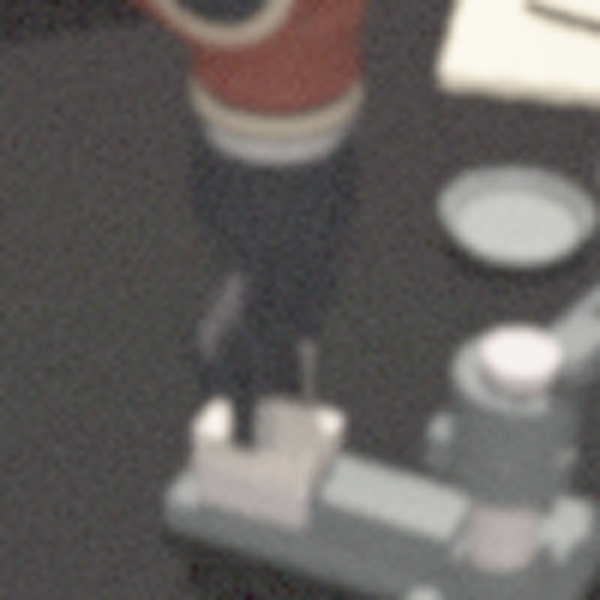

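```bash
python3 -m jog '{"offset":[[-0.02,0.01,-0.04],[0,0,0],[0,0,0],[0,0,0],[0,0,0],[0,0,0.3],[0,0,0.6],[0,0,0.6],[0,0,0]],"angular":[[0,0,0],[0,0,0],[0,0,0],[0,0,0],[0,0,0],[0,0,0],[0,0,0],[0,0,0],[0,0,0]],"jaw":[32,42,48,56,60,60,60,60,60]}'; python3 - <<'E'
from h import *
show();go(431.3,-373,120,124.5)
E
```

```text
time: 17.9
tool_pos: [0.485, 0.0724, 0.1386]
tool_rot: [-0.707, 0.707, 0.02, -0.013]
contact_force: [1.3, -0.1, 0.3]
gripper_width: 0.701
t 17.9 pos [485.   72.4 138.6] jaw 92.72 tilt [ 0.009 -0.    -1.   ] F [ 1.3 -0.1  0.3] T [-0.01 -0.03 -0.03] w 59.9 j6 -1.62 j5 1.32
doff [-1.074 -8.907 -0.371] drot [-0.025  0.087  5.296]
```

```bash
python3 -m jog '{"offset":[[-0.05,-0.6,0],[-0.05,-0.6,0],[-0.05,-0.6,0],[-0.05,-0.6,0],[-0.05,-0.6,0],[-0.05,-0.6,0],[-0.05,-0.6,0],[-0.05,-0.6,0],[-0.05,-0.6,0],[-0.05,-0.6,0],[-0.05,-0.6,0],[-0.05,-0.6,0]],"angular":[[0,0,-1],[0,0,-1],[0,0,-1],[0,0,-1],[0,0,-1],[0,0,-1],[0,0,-1],[0,0,-1],[0,0,-1],[0,0,-1],[0,0,-1],[0,0,-1]],"jaw":[60,60,60,60,60,60,60,60,60,60,60,60]}'; python3 -m jog '{"offset":[[-0.05,-0.3,0],[-0.05,-0.3,0],[-0.05,-0.3,0],[-0.05,-0.3,0],[-0.05,-0.3,0],[-0.05,-0.2,0],[-0.04,0,0],[0,0,0],[0,0,0],[0,0,0],[0,0,0],[0,0,0]],"angular":[[0,0,-1],[0,0,-1],[0,0,-1],[0,0,-1],[0,0,-1],[0,0,-1],[0,0,-1],[0,0,-1],[0,0,-1],[0,0,-1],[0,0,-1],[0,0,-1]],"jaw":[60,60,60,60,60,60,60,60,60,60,60,60]}';python3 -m jog '{"offset":[[0,0,0],[0,0,0],[0,0,0]],"angular":[[0,0,-0.7],[0,0,0],[0,0,0]],"jaw":[60,60,60]}'; python3 - <<'E'
from h import *
show();go(431.3,-373,2,124.5)
t=manip.grab_frame('top');cv2.imwrite('pics/t4.png',t)
for th in (140,150,160): stack(t,.062,th)
E
```

```text
time: 19.1
tool_pos: [0.4511, -0.2887, 0.1324]
tool_rot: [0.581, -0.581, 0.404, -0.403]
contact_force: [0.5, -0.4, -0.3]
gripper_width: 0.705
time: 20.3
tool_pos: [0.4344, -0.3724, 0.1323]
tool_rot: [0.233, -0.233, 0.668, -0.667]
contact_force: [0.2, 0.3, 0.1]
gripper_width: 0.703
time: 20.6
tool_pos: [0.4345, -0.3725, 0.1327]
tool_rot: [0.21, -0.21, 0.675, -0.675]
contact_force: [0.4, 0.4, -1.2]
gripper_width: 0.696
t 20.6 pos [ 434.5 -372.5  132.7] jaw -55.39 tilt [-0.001  0.001 -1.   ] F [ 0.4  0.4 -1.2] T [ 0.02  0.03 -0.01] w 59.5 j6 0.13 j5 1.31
doff [-0.064 -0.01  -2.615] drot [-0.006 -0.006 -0.018]
[229.5 211.9] 484 [482.4  72.6] [39.5 60.6] 1.2 cen [482.5  72.6]
[229.2 211.9] 454 [482.4  72.6] [39.5 60.6] 1.2 cen [482.5  73.2]
[229.1 211.7] 432 [483.5  73.8] [37.2 58.3] 1.2 cen [483.1  73.5]
```

View pics/t4.png

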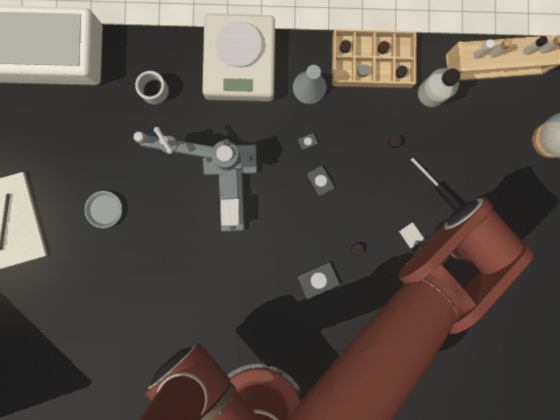

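```bash
python3 -m jog '{"offset":[[-0.06,-0.01,-0.7],[-0.02,0,-0.7],[0,0,-0.7],[0,0,-0.4],[0,0,-0.14],[0,0,0],[0,0,0],[0,0,0]],"angular":[[0,0,0],[0,0,0],[0,0,0],[0,0,0],[0,0,0],[0,0,0],[0,0,0],[0,0,0]],"jaw":[60,60,60,60,60,60,60,60]}'; python3 - <<'E'
from h import *
show();go(431.3,-373,2.3,124.5)
E
```

```text
time: 21.45
tool_pos: [0.4318, -0.3744, 0.0033]
tool_rot: [-0.21, 0.209, -0.674, 0.676]
contact_force: [-0.0, 0.0, -0.4]
gripper_width: 0.703
t 21.45 pos [ 431.8 -374.4    3.3] jaw -55.47 tilt [ 0.002 -0.003 -1.   ] F [-0.   0.  -0.4] T [-0.   -0.05  0.04] w 60.0 j6 0.12 j5 1.07
doff [-0.01   0.027 -0.02 ] drot [ 0.024  0.022 -0.005]
```

```bash
python3 -m jog '{"offset":[[-0.01,0.02,-0.02],[0,0,0],[0,0,0],[0,0,0],[0,0,0],[0,0,0]],"angular":[[0,0,0],[0,0,0],[0,0,0],[0,0,0],[0,0,0],[0,0,0]],"jaw":[60,32,32,32,32,32]}'; python3 - <<'E'
from h import *
show();go(482.2,71.5,115,92.7)
E
```

```text
time: 22.05
tool_pos: [0.4308, -0.3728, 0.0015]
tool_rot: [-0.21, 0.21, -0.675, 0.676]
contact_force: [-0.8, 0.7, 6.2]
gripper_width: 0.437
t 22.05 pos [ 430.8 -372.8    1.5] jaw -55.48 tilt [ 0.001 -0.001 -1.   ] F [-0.8  0.7  6.2] T [ 0.15  0.12 -0.06] w 37.4 j6 0.12 j5 1.07
doff [1.029 8.887 2.269] drot [ 0.013  0.006 -5.303]
```

```bash
python3 -m jog '{"offset":[[0,0,0.5],[0,0,0.9],[0,0.3,0.9],[0.1,0.8,0],[0.1,0.8,0],[0.1,0.8,0],[0.1,0.8,0],[0.1,0.8,0],[0.1,0.8,0],[0.1,0.8,0],[0.1,0.8,0],[0.1,0.8,0]],"angular":[[0,0,0],[0,0,0],[0,0,0],[0,0,-0.53],[0,0,-0.53],[0,0,-0.53],[0,0,-0.53],[0,0,-0.53],[0,0,-0.53],[0,0,-0.53],[0,0,-0.53],[0,0,-0.53]],"jaw":[32,32,32,32,32,32,32,32,32,32,32,32]}';python3 -m jog '{"offset":[[0.13,0.8,0],[0,0.59,0],[0,0,0],[0,0,0]],"angular":[[0,0,-0.53],[0,0,0],[0,0,0],[0,0,0]],"jaw":[32,32,32,32]}'; python3 - <<'E'
from h import *
show();go(482.2,71.5,65,92.7)
E
```

```text
time: 23.25
tool_pos: [0.4748, 0.0045, 0.1151]
tool_rot: [0.035, -0.036, 0.706, -0.706]
contact_force: [-0.1, 0.2, -1.0]
gripper_width: 0.435
time: 23.65
tool_pos: [0.4813, 0.0726, 0.1149]
tool_rot: [-0.017, 0.018, -0.707, 0.707]
contact_force: [0.4, -0.3, -1.0]
gripper_width: 0.437
t 23.65 pos [481.3  72.6 114.9] jaw -87.19 tilt [-0.001 -0.    -1.   ] F [ 0.4 -0.3 -1. ] T [0.   0.06 0.06] w 37.3 j6 1.52 j5 1.29
doff [ 0.018 -0.022 -0.998] drot [ 0.004 -0.006 -0.018]
```

```bash
python3 -m jog '{"offset":[[0.01,-0.01,-0.45],[0,0,-0.4],[0,0,-0.14],[0,0,0],[0,0,0]],"angular":[[0,0,0],[0,0,0],[0,0,0],[0,0,0],[0,0,0]],"jaw":[32,32,32,32,32]}'; python3 - <<'E'
from h import *
show();go(482.2,71.5,64,92.7)
s=manip.grab_frame('scene')
crop(s,250,140,350,240,6,'pics/s7.png',.6)
E
```

```text
time: 24.15
tool_pos: [0.4826, 0.0711, 0.0663]
tool_rot: [-0.017, 0.016, -0.707, 0.707]
contact_force: [0.2, -0.2, -0.8]
gripper_width: 0.434
t 24.15 pos [482.6  71.1  66.3] jaw -87.35 tilt [ 0.001 -0.    -1.   ] F [ 0.2 -0.2 -0.8] T [ 0.02 -0.02  0.04] w 37.1 j6 1.52 j5 1.19
doff [-0.008  0.008 -0.046] drot [0.001 0.007 0.008]
```

View pics/s7.png

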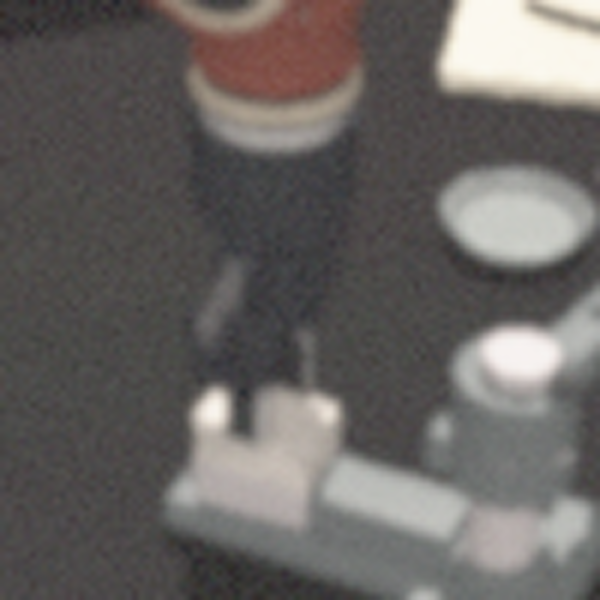

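```bash
python3 -m jog '{"offset":[[-0.01,0,-0.045],[0,0,0],[0,0,0],[0,0,0],[0,0,0],[0,0,0.3],[0,0,0.6],[0,0,0.6],[0,0,0]],"angular":[[0,0,0],[0,0,0],[0,0,0],[0,0,0],[0,0,0],[0,0,0],[0,0,0],[0,0,0],[0,0,0]],"jaw":[32,42,48,56,62,62,62,62,62]}'; python3 - <<'E'
from h import *
show();go(565,-144.5,140,121.3)
E
```

```text
time: 25.1
tool_pos: [0.4849, 0.0718, 0.1438]
tool_rot: [-0.02, 0.013, -0.707, 0.707]
contact_force: [0.1, 0.4, 0.9]
gripper_width: 0.729
t 25.1 pos [484.9  71.8 143.8] jaw -87.28 tilt [ 0.009 -0.    -1.   ] F [0.1 0.4 0.9] T [ 0.05 -0.03 -0.  ] w 62.2 j6 1.52 j5 1.33
doff [ 1.601 -4.327 -0.077] drot [-0.022  0.088  4.763]
```

```bash
python3 - <<'E'
from h import *
t=manip.grab_frame('top');crop(t,270,110,380,230,5,'pics/t5.png',.6)
E
```

```text
(no output)
```

View pics/t5.png

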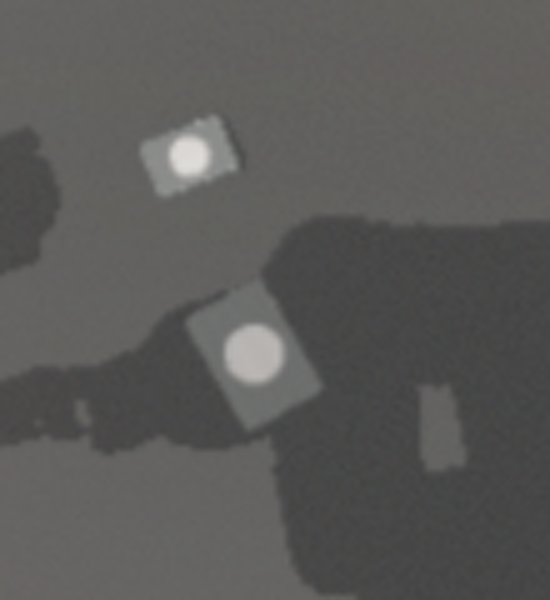

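```bash
python3 - <<'E'
from h import *
o=np.array([270,110]);print(quad('top',[o+np.array(p)/5 for p in [(187,320),(262,277),(323,387),(250,432)]],.010),p2w('top',(320.8,180.6),.01))
E
python3 -m jog '{"offset":[[0.1,-0.5,0],[0.15,-0.45,0],[0.17,-0.45,0],[0.17,-0.45,0],[0.17,-0.45,0],[0.17,-0.45,0],[0.17,-0.45,0],[0.17,-0.45,0],[0.17,-0.45,0],[0.16,-0.23,0],[0,0,0],[0,0,0]],"angular":[[0,0,0.476],[0,0,0.476],[0,0,0.476],[0,0,0.476],[0,0,0.476],[0,0,0.476],[0,0,0.476],[0,0,0.476],[0,0,0.476],[0,0,0.476],[0,0,0],[0,0,0]],"jaw":[65,65,65,65,65,65,65,65,65,65,65,65]}'; python3 - <<'E'
from h import *
show();go(565,-144.3,5,121)
t=manip.grab_frame('top');cv2.imwrite('pics/t6.png',t)
for th in (140,150,160): stack(t,.068,th)
crop(t,200,125,300,245,5,'pics/t6c.png',.7)
E
```

```text
(array([ 564.2, -145.4]), array([42.7, 63.6]), 30.2) [ 0.56486158 -0.1444514   0.01      ]
time: 26.35
tool_pos: [0.5608, -0.1442, 0.1372]
tool_rot: [0.189, -0.191, 0.682, -0.68]
contact_force: [-0.3, 0.1, -0.9]
gripper_width: 0.762
t 26.35 pos [ 560.8 -144.2  137.2] jaw -58.8 tilt [-0.002  0.001 -1.   ] F [-0.3  0.1 -0.9] T [-0.03 -0.03 -0.02] w 65.1 j6 0.65 j5 1.32
doff [ 8.300e-02 -1.000e-03 -2.644e+00] drot [-0.012 -0.023 -0.033]
[229.4 212.5] 478 [481.1  72. ] [39.3 62.5] 1.3 cen [481.1  72.1]
[229.3 212.4] 458 [481.1  72. ] [39.3 62.4] 1.3 cen [481.3  72.6]
[229.  212.1] 439 [482.2  73.1] [37.  60.2] 1.3 cen [481.9  73.2]
```

View pics/t6c.png

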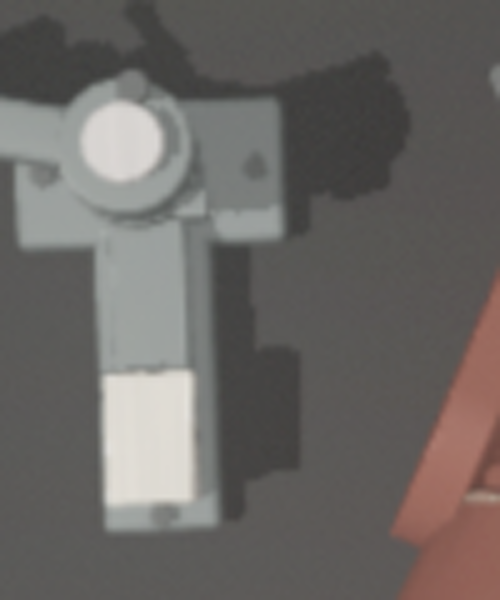

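```bash
python3 -m jog '{"offset":[[0.07,-0.01,-0.7],[0,0,-0.7],[0,0,-0.7],[0,0,-0.4],[0,0,-0.16],[0,0,0],[0,0,0],[0,0,0],[0,0,0],[0,0,0],[0,0,0],[0,0,0]],"angular":[[0,0,0],[0,0,0],[0,0,0],[0,0,0],[0,0,0],[0,0,0],[0,0,0],[0,0,0],[0,0,0],[0,0,0],[0,0,0],[0,0,0]],"jaw":[65,65,65,65,65,65,65,36,36,36,36,36]}'; python3 - <<'E'
from h import *
show();go(482.2,71.8,120,92.7)
E
```

```text
time: 27.6
tool_pos: [0.5678, -0.1464, 0.009]
tool_rot: [-0.192, 0.189, -0.68, 0.682]
contact_force: [-0.1, -0.3, 5.8]
gripper_width: 0.424
t 27.6 pos [ 567.8 -146.4    9. ] jaw -58.73 tilt [ 0.006 -0.002 -1.   ] F [-0.1 -0.3  5.8] T [ 0.02  0.11 -0.01] w 36.2 j6 0.65 j5 1.08
doff [-1.713  4.364  2.219] drot [ 0.035  0.047 -4.761]
```

```bash
python3 -m jog '{"offset":[[0,0,0],[0,0,0],[0,0,0],[0,0,0],[0,0,0]],"angular":[[0,0,0],[0,0,0],[0,0,0],[0,0,0],[0,0,0]],"jaw":[75,75,75,75,75]}'; python3 - <<'E'
from h import *
show();go(565,-144.3,3,121)
t=manip.grab_frame('top');crop(t,270,110,400,230,5,'pics/t7.png',.6)
s=manip.grab_frame('scene');print(w2p('scene',[[.565,-.144,.01]]));crop(s,230,220,350,320,6,'pics/s8.png',.6)
E
```

```text
time: 28.1
tool_pos: [0.5649, -0.1451, 0.0053]
tool_rot: [0.19, -0.191, 0.681, -0.681]
contact_force: [-0.3, 0.3, -0.4]
gripper_width: 0.873
t 28.1 pos [ 564.9 -145.1    5.3] jaw -58.73 tilt [-0.001  0.    -1.   ] F [-0.3  0.3 -0.4] T [ 0.02 -0.04  0.02] w 74.6 j6 0.65 j5 1.08
doff [ 0.002  0.016 -0.046] drot [-0.002 -0.005 -0.045]
[[281.18506568 280.60045941]]
```

View pics/s8.png

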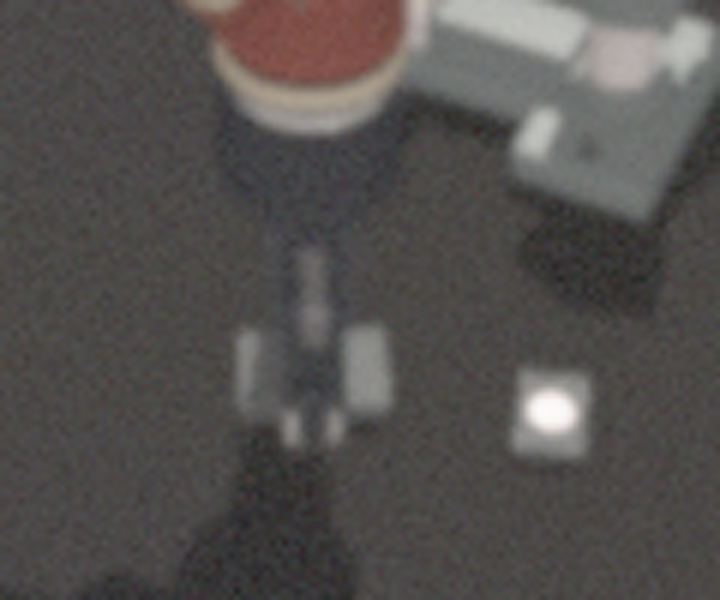

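View pics/t7.png

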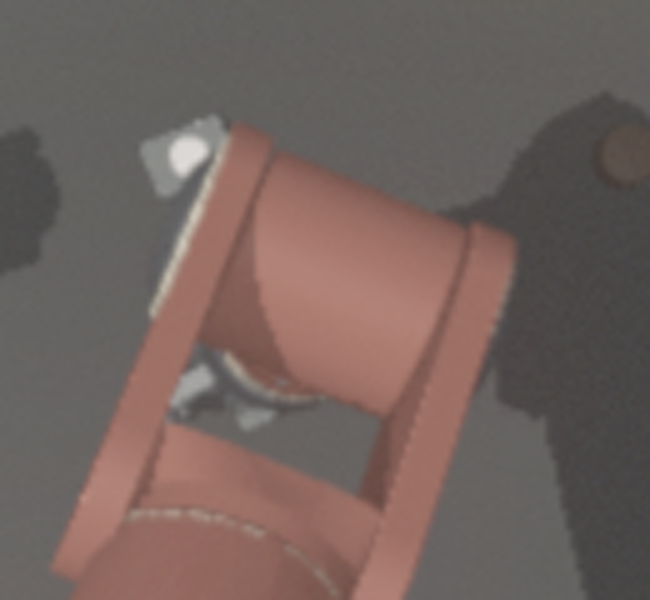

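```bash
python3 -m jog '{"offset":[[0,0,0],[0,0.01,-0.06],[0,0,0],[0,0,0]],"angular":[[0,0,0],[0,0,0],[0,0,0],[0,0,0]],"jaw":[62,62,62,62]}'; python3 - <<'E'
from h import *
show()
E
python3 -m jog '{"offset":[[0,0,0],[0,0,0],[0,0,0],[0,0,0],[0,0,0]],"angular":[[0,0,0],[0,0,0],[0,0,0],[0,0,0],[0,0,0]],"jaw":[36,36,36,36,36]}'; python3 - <<'E'
from h import *
show()
E
```

```text
time: 28.6
tool_pos: [0.565, -0.1446, 0.0023]
tool_rot: [0.19, -0.191, 0.681, -0.681]
contact_force: [-0.1, -0.1, -0.6]
gripper_width: 0.725
t 28.6 pos [ 565.  -144.6    2.3] jaw -58.72 tilt [-0.  0. -1.] F [-0.1 -0.1 -0.6] T [ 0.02 -0.02 -0.02] w 61.9 j6 0.65 j5 1.08
time: 29.1
tool_pos: [0.5656, -0.1449, 0.0031]
tool_rot: [-0.191, 0.19, -0.681, 0.681]
contact_force: [-0.5, -0.6, 3.2]
gripper_width: 0.489
t 29.1 pos [ 565.6 -144.9    3.1] jaw -58.73 tilt [ 0.001 -0.    -1.   ] F [-0.5 -0.6  3.2] T [0.03 0.04 0.  ] w 41.7 j6 0.65 j5 1.08
```

```bash
python3 -m jog '{"offset":[[0,0,0.5],[0,0,0.9],[-0.15,0.24,0.9],[-0.17,0.45,0.1],[-0.17,0.45,0],[-0.17,0.45,0],[-0.17,0.45,0],[-0.17,0.45,0],[-0.17,0.45,0],[-0.17,0.45,0],[-0.17,0.45,0],[-0.15,0.5,0]],"angular":[[0,0,0],[0,0,0],[0,0,-0.476],[0,0,-0.476],[0,0,-0.476],[0,0,-0.476],[0,0,-0.476],[0,0,-0.476],[0,0,-0.476],[0,0,-0.476],[0,0,-0.476],[0,0,-0.476]],"jaw":[36,36,36,36,36,36,36,36,36,36,36,36]}';python3 -m jog '{"offset":[[0,0,0],[0,0,0]],"angular":[[0,0,0],[0,0,0]],"jaw":[36,36]}'; python3 - <<'E'
from h import *
show();go(482.2,72,74,92.7)
E
```

```text
time: 30.3
tool_pos: [0.4808, 0.073, 0.1213]
tool_rot: [-0.015, 0.017, -0.707, 0.707]
contact_force: [-0.1, -0.2, -2.8]
gripper_width: 0.487
time: 30.5
tool_pos: [0.4814, 0.0725, 0.1216]
tool_rot: [-0.017, 0.018, -0.707, 0.707]
contact_force: [0.2, -0.9, -2.1]
gripper_width: 0.49
t 30.5 pos [481.4  72.5 121.6] jaw -87.19 tilt [-0.001 -0.    -1.   ] F [ 0.2 -0.9 -2.1] T [ 0.02 -0.05 -0.  ] w 41.8 j6 1.52 j5 1.3
doff [ 0.016 -0.01  -0.953] drot [ 0.004 -0.014 -0.018]
```

```bash
python3 -m jog '{"offset":[[0.01,0,-0.45],[0,0,-0.35],[0,0,-0.14],[0,0,0],[0,0,0]],"angular":[[0,0,0],[0,0,0],[0,0,0],[0,0,0],[0,0,0]],"jaw":[36,36,36,36,36]}'; python3 - <<'E'
from h import *
show();go(482.2,72,71.6,92.7)
s=manip.grab_frame('scene')
crop(s,250,140,350,240,6,'pics/s9.png',.6)
E
```

```text
time: 31.0
tool_pos: [0.4832, 0.0719, 0.0761]
tool_rot: [-0.017, 0.016, -0.707, 0.707]
contact_force: [0.4, -0.0, -1.4]
gripper_width: 0.488
t 31.0 pos [483.2  71.9  76.1] jaw -87.32 tilt [ 0.001 -0.    -1.   ] F [ 0.4 -0.  -1.4] T [-0.01  0.03 -0.01] w 41.7 j6 1.52 j5 1.21
doff [-0.02   0.003 -0.09 ] drot [0.001 0.006 0.003]
```

View pics/s9.png

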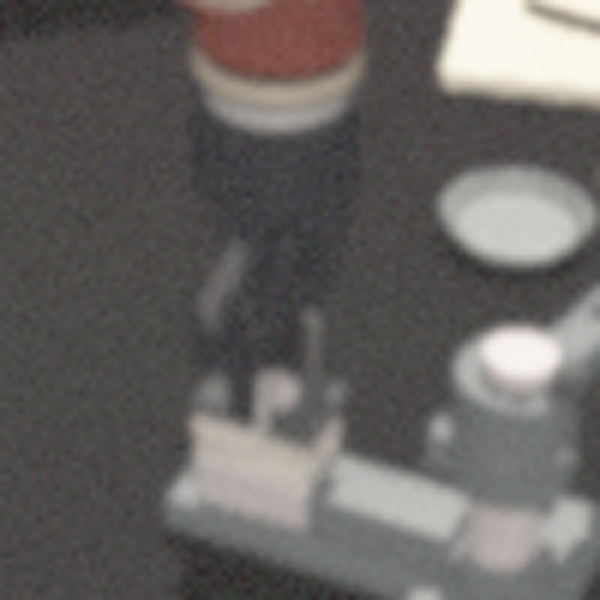

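```bash
python3 -m jog '{"offset":[[-0.02,0,-0.085],[0,0,0],[0,0,0],[0,0,0],[0,0,0],[0,0,0],[0,0,0.3],[0,0,0.6],[0,0,0.6],[0,-0.6,0.5],[0,-0.6,0],[0,-0.6,0]],"angular":[[0,0,0],[0,0,0],[0,0,0],[0,0,0],[0,0,0],[0,0,0],[0,0,0],[0,0,0],[0,0,0],[0,0,0],[0,0,0],[0,0,0]],"jaw":[36,36,44,50,56,64,64,64,64,64,64,64]}';  python3 -m jog '{"offset":[[0,-0.9,0],[0,-0.9,0],[0,-0.9,0],[0,-0.9,0],[0,0,0]],"angular":[[0,0,0],[0,0,0],[0,0,0],[0,0,0],[0,0,0]],"jaw":[50,50,50,50,50]}'; python3 - <<'E'
from h import *
show()
t=manip.grab_frame('top');cv2.imwrite('pics/t8.png',t)
crop(t,120,120,260,245,5,'pics/t8c.png',.7)
s=manip.grab_frame('scene');crop(s,260,140,390,270,5,'pics/s10.png',.7)
E
```

```text
time: 32.25
tool_pos: [0.4826, -0.0187, 0.1732]
tool_rot: [-0.018, 0.016, -0.707, 0.707]
contact_force: [0.1, -0.6, -0.2]
gripper_width: 0.747
time: 32.75
tool_pos: [0.4815, -0.2022, 0.1719]
tool_rot: [-0.015, 0.015, -0.706, 0.708]
contact_force: [-0.0, 0.3, 0.2]
gripper_width: 0.584
t 32.75 pos [ 481.5 -202.2  171.9] jaw -87.62 tilt [ 0.001 -0.002 -1.   ] F [-0.   0.3  0.2] T [-0.04 -0.04 -0.02] w 49.9 j6 0.99 j5 1.38
```

View pics/t8c.png

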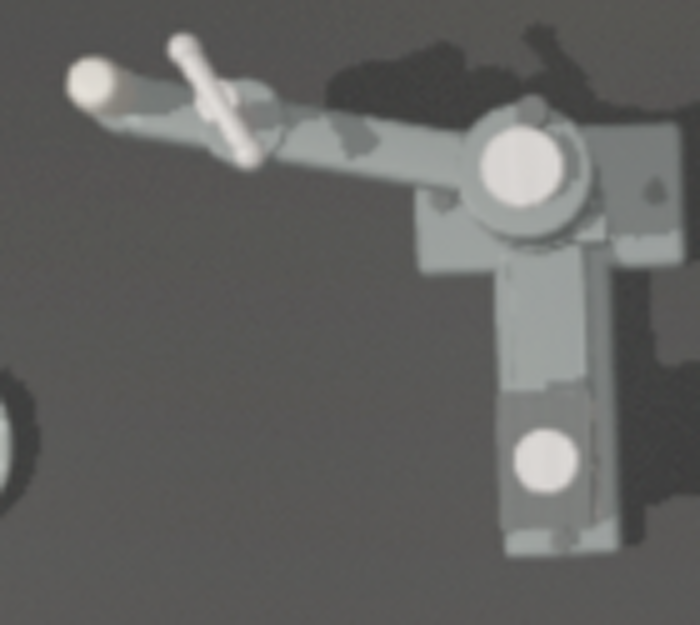

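View pics/s10.png

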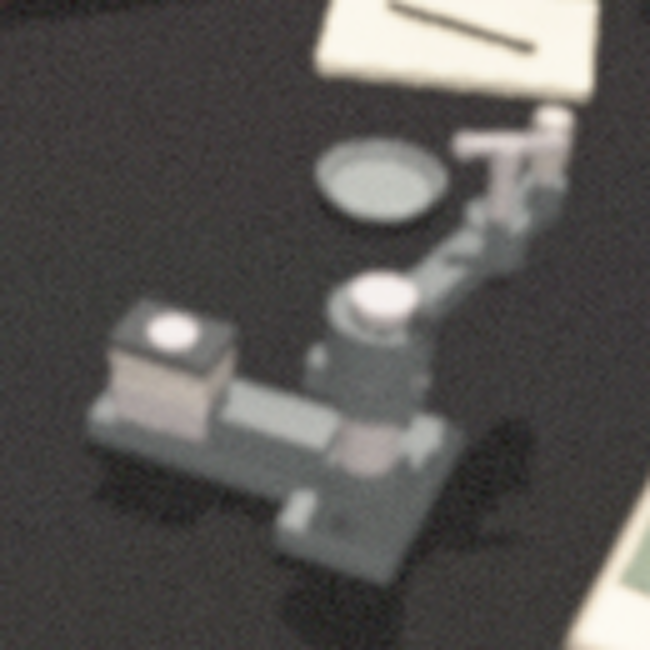

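View pics/t8.png

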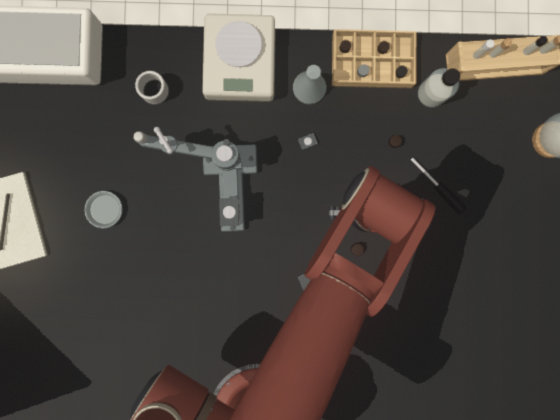

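```bash
python3 - <<'E'
from h import *
print(p2w('top',(229,212.2),.078))
t=cv2.imread('pics/t8.png');stack(t,.078,150,(218,195,243,230))
o=np.array([120,120])
print(quad('top',[o+np.array(p)/5 for p in [(499,389),(588,384),(596,524),(502,529)]],.078))
q=lambda p,z:np.round(p2w('top',o+np.array(p)/5,z)*1000,1)
print('knob',q((93,83),.175),'tee',q((183,46),.182),q((249,158),.182))
show(); 
E
```

```text
[0.48141383 0.07222842 0.078     ]
[228.5 211.6] 119 [483.   73.4] [25.2 25.3] 1.2 cen [482.7  73.3]
(array([483.6,  72. ]), array([43. , 64.4]), 4.0)
knob [633.6 255.3 175. ] tee [648.6 216.6 182. ] [602.3 188.  182. ]
t 32.85 pos [ 481.5 -198.4  171.3] jaw -87.41 tilt [-0.     0.001 -1.   ] F [-0.8 -0.3  0. ] T [ 0.   -0.02  0.05] w 49.8 j6 0.99 j5 1.38
```

```bash
python3 -m jog '{"offset":[[0,0,0.8],[0,0.2,0.8],[0.3,0.85,0],[0.3,0.85,0],[0.3,0.85,0],[0.3,0.85,0],[0.3,0.85,0],[0.3,0.85,0],[0.3,0.85,0],[0.3,0.85,0],[0.3,0.85,0],[0.3,0.85,0]],"angular":[[0,0,1],[0,0,1],[0,0,1],[0,0,1],[0,0,1],[0,0,1],[0,0,1],[0,0,1],[0,0,1],[0,0,1],[0,0,1],[0,0,1]],"jaw":[50,50,50,50,50,50,50,50,50,50,50,50]}';  python3 -m jog '{"offset":[[0.05,0.34,0],[0,0,0],[0,0,0]],"angular":[[0,0,1],[0,0,0],[0,0,0]],"jaw":[50,50,50]}'; python3 - <<'E'
from h import *
show();go(633.8,255.4,143,-8.8)
E
```

```text
time: 34.05
tool_pos: [0.6308, 0.241, 0.2514]
tool_rot: [0.431, -0.431, 0.561, -0.56]
contact_force: [0.6, -0.1, 0.8]
gripper_width: 0.584
time: 34.35
tool_pos: [0.6332, 0.2554, 0.2511]
tool_rot: [0.458, -0.458, 0.539, -0.539]
contact_force: [-0.3, -0.1, 0.1]
gripper_width: 0.584
t 34.35 pos [633.2 255.4 251.1] jaw -9.25 tilt [-0.001 -0.001 -1.   ] F [-0.3 -0.1  0.1] T [-0.01 -0.05  0.04] w 49.8 j6 0.44 j5 1.52
doff [ 1.200e-02 -1.000e-03 -2.162e+00] drot [ 0.005 -0.007  0.075]
```

```bash
python3 -m jog '{"offset":[[0.01,0,-0.6],[0,0,-0.6],[0,0,-0.5],[0,0,-0.3],[0,0,-0.15],[0,0,0],[0,0,0],[0,0,0],[0,0,0],[0,0,0],[0,0,0]],"angular":[[0,0,0.07],[0,0,0],[0,0,0],[0,0,0],[0,0,0],[0,0,0],[0,0,0],[0,0,0],[0,0,0],[0,0,0],[0,0,0]],"jaw":[50,50,50,50,50,50,15,15,15,15,15]}'; python3 - <<'E'
from h import *
show()
s=manip.grab_frame('scene');crop(s,310,100,430,230,5,'pics/s11.png',.7)
t=manip.grab_frame('top');crop(t,100,100,240,230,5,'pics/t9.png',.7)
E
```

```text
time: 35.45
tool_pos: [0.6358, 0.2545, 0.1462]
tool_rot: [-0.461, 0.459, -0.537, 0.538]
contact_force: [-0.2, -0.6, 5.8]
gripper_width: 0.247
t 35.45 pos [635.8 254.5 146.2] jaw -8.88 tilt [ 0.003  0.001 -1.   ] F [-0.2 -0.6  5.8] T [-0.19  0.27 -0.05] w 21.1 j6 0.43 j5 1.35
```

View pics/s11.png

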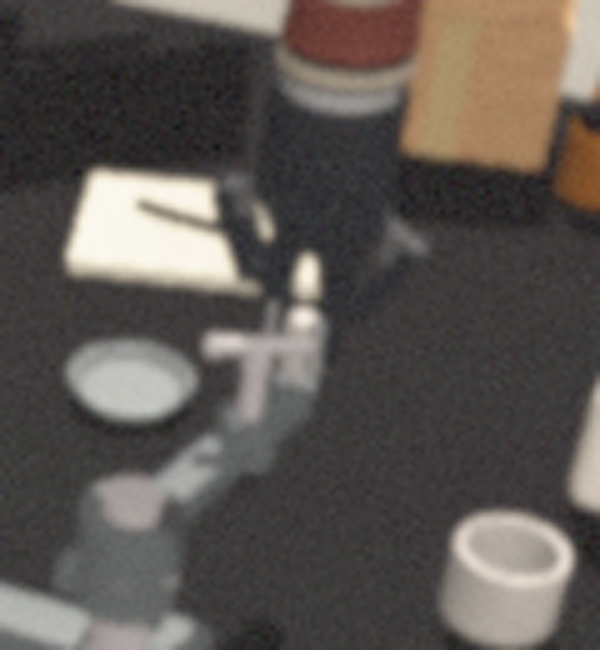

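View pics/t9.png

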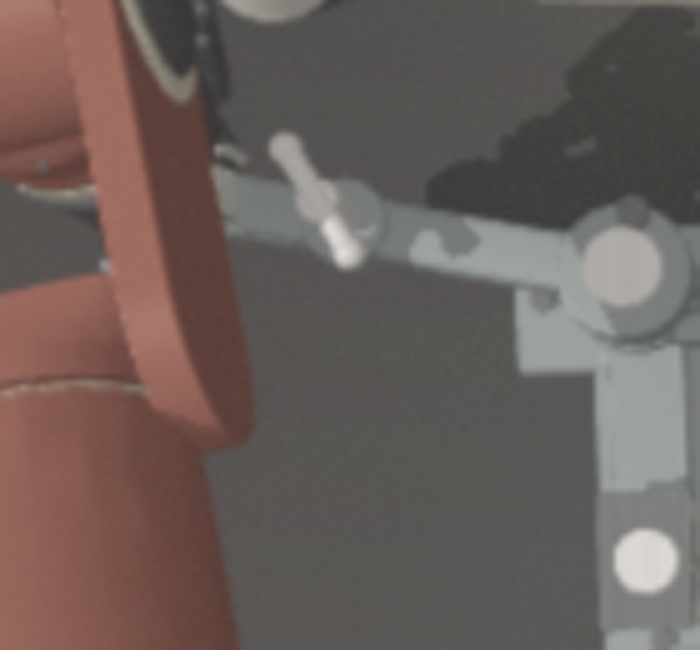

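```bash
python3 - <<'E'
import numpy as np
P=np.array([606.5,78.3])
a=np.radians(80.9+6*np.arange(0,18)); X=P+179.5*np.c_[np.cos(a),np.sin(a)]
print(np.round(X[0]),np.round(X[-1],1)); print(np.round(np.diff(X,axis=0)/50,3).tolist())
E
```

```text
[635. 256.] [427.2  69.2]
[[-0.374, 0.04], [-0.376, 0.001], [-0.374, -0.039], [-0.368, -0.077], [-0.358, -0.115], [-0.344, -0.152], [-0.326, -0.187], [-0.304, -0.22], [-0.28, -0.251], [-0.252, -0.279], [-0.221, -0.304], [-0.188, -0.325], [-0.153, -0.343], [-0.117, -0.357], [-0.079, -0.367], [-0.04, -0.374], [-0.001, -0.376]]
```

```bash
python3 -m jog '{"offset":[[-0.374,0.04,0],[-0.376,0.001,0],[-0.374,-0.039,0],[-0.368,-0.077,0],[-0.358,-0.115,0],[-0.344,-0.152,0],[0,0,0]],"angular":[[0,0,1],[0,0,1],[0,0,1],[0,0,1],[0,0,1],[0,0,1],[0,0,0]],"jaw":[15,15,15,15,15,15,15]}'; python3 - <<'E'
from h import *
s=manip.state();show(s);d=s['tool_pos'][:2]*1000-[606.5,78.3];print(np.hypot(*d),np.degrees(np.arctan2(d[1],d[0])))
E
```

```text
time: 36.25
tool_pos: [0.5252, 0.2367, 0.1462]
tool_rot: [0.604, -0.603, 0.367, -0.369]
contact_force: [0.7, -1.4, 6.2]
gripper_width: 0.249
t 36.25 pos [525.2 236.7 146.2] jaw 27.28 tilt [ 0.004 -0.    -1.   ] F [ 0.7 -1.4  6.2] T [-0.25  0.06  0.21] w 21.3 j6 -0.18 j5 1.33
178.03635533161992 117.17236999695272
```

```bash
python3 -m jog '{"offset":[[-0.326,-0.187,0],[-0.304,-0.22,0],[-0.28,-0.251,0],[-0.252,-0.279,0],[-0.221,-0.304,0],[-0.188,-0.325,0],[0,0,0]],"angular":[[0,0,1],[0,0,1],[0,0,1],[0,0,1],[0,0,1],[0,0,1],[0,0,0]],"jaw":[15,15,15,15,15,15,15]}'; python3 - <<'E'
from h import *
s=manip.state();show(s);d=s['tool_pos'][:2]*1000-[606.5,78.3];print(np.hypot(*d),np.degrees(np.arctan2(d[1],d[0])))
s=manip.grab_frame('scene');crop(s,250,100,410,230,5,'pics/s12.png',.7)
E
```

```text
time: 36.95
tool_pos: [0.448, 0.1579, 0.1462]
tool_rot: [0.688, -0.687, 0.162, -0.166]
contact_force: [2.8, 0.0, 5.4]
gripper_width: 0.252
t 36.95 pos [448.  157.9 146.2] jaw 63.18 tilt [ 0.006 -0.    -1.   ] F [2.8 0.  5.4] T [-0.21 -0.3   0.35] w 21.5 j6 -0.92 j5 1.35
177.37533529390518 153.3481369189966
```

View pics/s12.png

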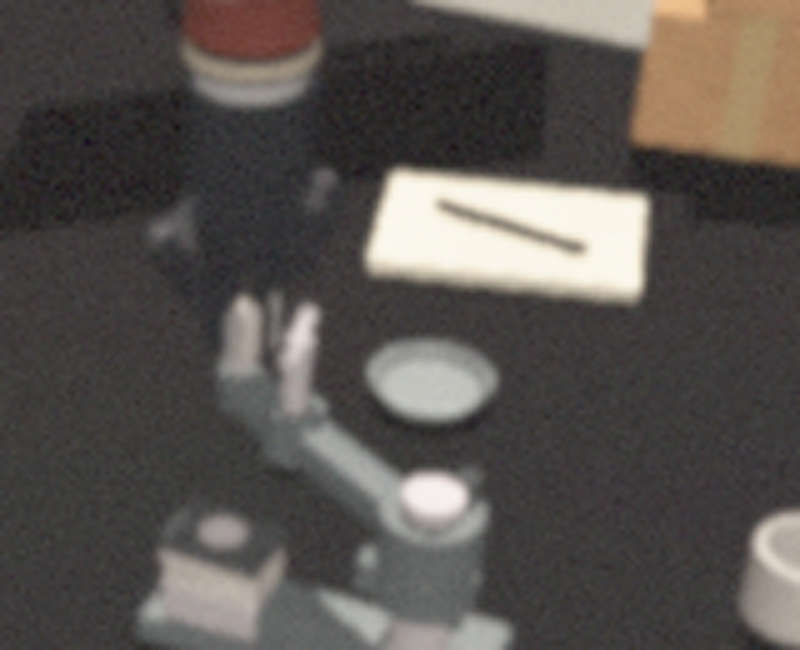

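```bash
python3 -m jog '{"offset":[[-0.08,-0.17,0],[-0.073,-0.173,0],[-0.06,-0.177,0],[-0.055,-0.18,0],[-0.045,-0.183,0],[-0.035,-0.184,0],[-0.025,-0.187,0],[-0.015,-0.187,0],[-0.005,-0.188,0],[0.005,-0.188,0],[0,0,0],[0,0,0]],"angular":[[0,0,0.5],[0,0,0.5],[0,0,0.5],[0,0,0.5],[0,0,0.5],[0,0,0.5],[0,0,0.5],[0,0,0.5],[0,0,0.5],[0,0,0.5],[0,0,0],[0,0,0]],"jaw":[15,15,15,15,15,15,15,15,15,15,15,15]}'; python3 - <<'E'
from h import *
s=manip.state();show(s);d=s['tool_pos'][:2]*1000-[606.5,78.3];print(np.hypot(*d),np.degrees(np.arctan2(d[1],d[0])))
s=manip.grab_frame('scene');crop(s,230,90,390,220,5,'pics/s13.png',.7)
t=manip.grab_frame('top');crop(t,180,120,300,250,5,'pics/t10.png',.7)
E
```

```text
time: 38.2
tool_pos: [0.4298, 0.0684, 0.1461]
tool_rot: [0.707, -0.707, -0.022, 0.017]
contact_force: [5.7, -0.4, 4.8]
gripper_width: 0.246
t 38.2 pos [429.8  68.4 146.1] jaw 93.1 tilt [ 0.007  0.001 -1.   ] F [ 5.7 -0.4  4.8] T [ 0.08 -0.66  0.26] w 21.0 j6 -1.64 j5 1.37
176.99376386688462 -176.78793404709452
```

View pics/s13.png

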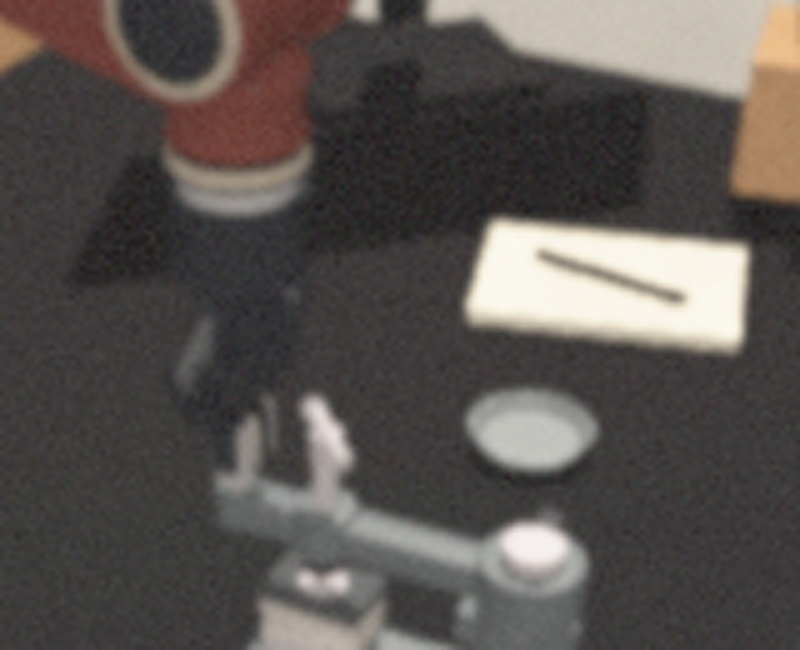

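View pics/t10.png

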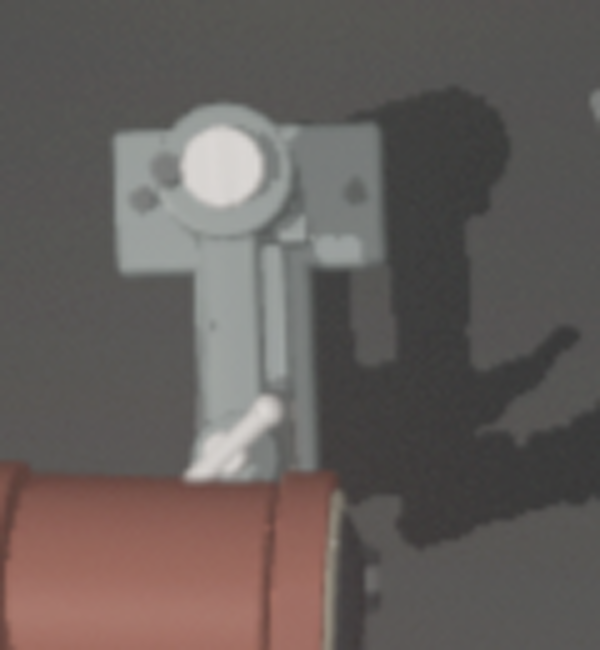

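```bash
python3 -m jog '{"offset":[[-0.02,-0.04,0],[0,-0.04,0],[0,0,0]],"angular":[[0,0,0],[0,0,0],[0,0,0]],"jaw":[15,15,15]}'; python3 - <<'E'
from h import *
show()
E
```

```text
time: 38.6
tool_pos: [0.4299, 0.0682, 0.1462]
tool_rot: [0.71, -0.703, -0.023, 0.015]
contact_force: [11.0, 16.2, 2.2]
gripper_width: 0.252
t 38.6 pos [429.9  68.2 146.2] jaw 93.14 tilt [ 0.011  0.01  -1.   ] F [11.  16.2  2.2] T [ 2.08 -1.56  0.21] w 21.5 j6 -1.65 j5 1.37
```

```bash
python3 -m jog '{"offset":[[0.03,0.07,0],[0,0,0],[0,0,0],[0,0,0],[0,0,0.2],[0,0,0.6],[0,0,0.8],[-0.3,0,0.8],[0,0,0]],"angular":[[0,0,0],[0,0,0],[0,0,0],[0,0,0],[0,0,0],[0,0,0],[0,0,0],[0,0,0],[0,0,0]],"jaw":[15,30,45,50,50,50,50,50,50]}'; python3 -m jog '{"offset":[[0,0.8,0],[0,0.8,0],[0,0.8,0],[0,0.8,0],[0,0,0]],"angular":[[0,0,0],[0,0,0],[0,0,0],[0,0,0],[0,0,0]],"jaw":[50,50,50,50,50]}'; python3 - <<'E'
from h import *
show()
t=manip.grab_frame('top');cv2.imwrite('pics/t11f.png',t);crop(t,180,120,300,250,5,'pics/t11.png',.7)
s=manip.grab_frame('scene');crop(s,230,90,390,250,5,'pics/s14.png',.7)
E
```

```text
time: 39.5
tool_pos: [0.4146, 0.0674, 0.2716]
tool_rot: [-0.707, 0.707, 0.023, -0.015]
contact_force: [1.0, 0.5, 0.2]
gripper_width: 0.589
time: 40.0
tool_pos: [0.4117, 0.2308, 0.2635]
tool_rot: [0.707, -0.706, -0.021, 0.022]
contact_force: [0.2, -0.6, 0.8]
gripper_width: 0.583
t 40.0 pos [411.7 230.8 263.5] jaw 93.42 tilt [-0.001  0.001 -1.   ] F [ 0.2 -0.6  0.8] T [-0.04 -0.01  0.02] w 49.8 j6 -1.28 j5 1.57
```

View pics/t11.png

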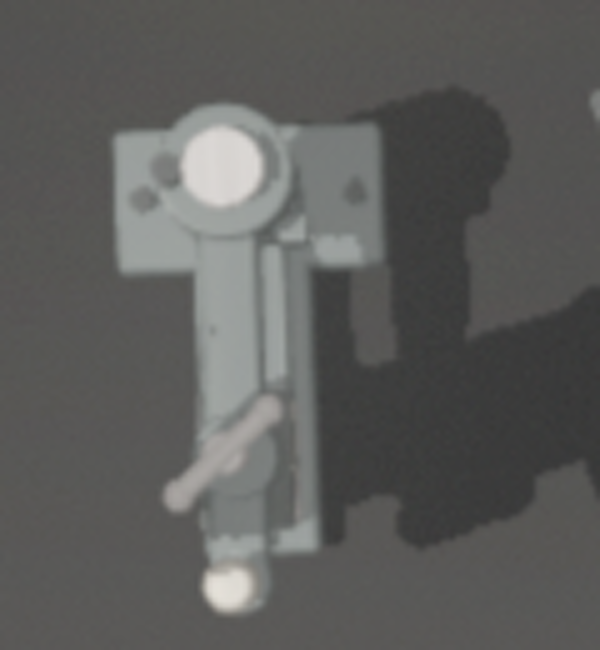

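View pics/s14.png

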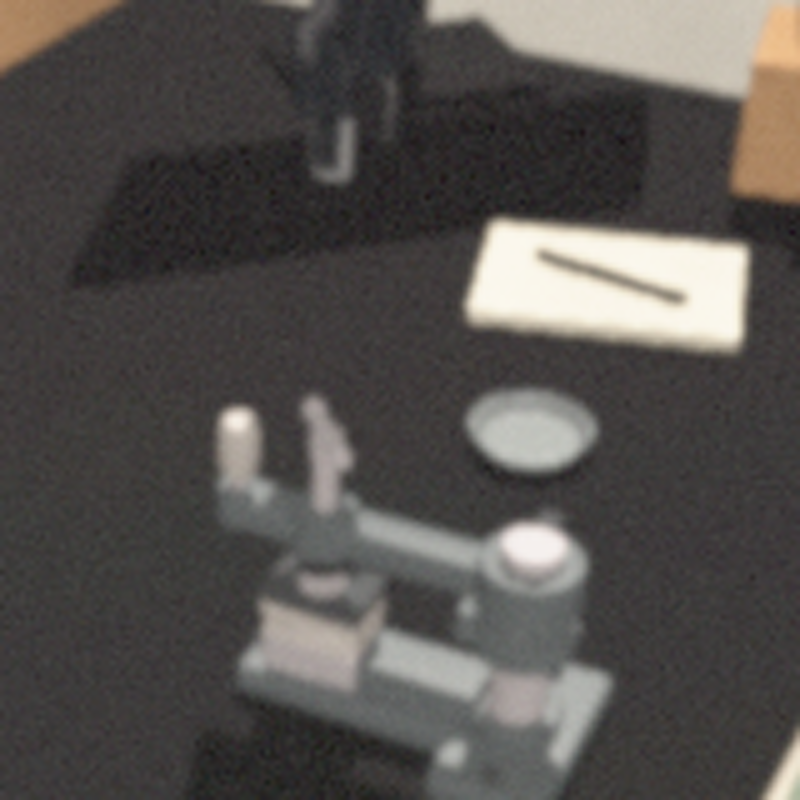

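```bash
python3 - <<'E'
from h import *
def tri(a,b):
    Ps=[]
    for n in('top','scene'):
        K,r,t=cam(n);Ps.append(K@np.c_[cv2.Rodrigues(r)[0],t])
    X=cv2.triangulatePoints(Ps[0],Ps[1],np.array(a,float).reshape(2,1),np.array(b,float).reshape(2,1));X=(X[:3]/X[3])[:,0]
    print(np.round(X*1000,1), np.round(w2p('top',[X])-a,1))
A=(215.2,219.4);B=(233.8,201.6);C=(292.6,171.4);D=(299.4,182.4)
for a in(A,B):
    for c in (C,D): tri(a,c)
for z in(.180,.184): a,b=p2w('top',A,z),p2w('top',B,z);print(a,b,(a+b)/2,np.degrees(np.arctan2(*(b-a)[1::-1])),np.linalg.norm(a-b))
k=p2w('top',(180+230/5,120+587/5),.175);print(k,np.degrees(np.arctan2(k[1]-.0783,k[0]-.6065)))
E
```

```text
[464.   91.3 180.9] [[-0.2 -0.4]]
[470.6  99.7 140.2] [[-1.8 -3.3]]
[495.7  48.2 215.5] [[1.  1.7]]
[503.   54.6 178.1] [[-0.6 -1. ]]
[0.46312364 0.09092198 0.18      ] [0.50080027 0.05320811 0.18      ] [0.48196196 0.07206505 0.18      ] -45.02829938110805 0.05330913973578785
[0.46307504 0.09043291 0.184     ] [0.50059843 0.05287244 0.184     ] [0.48183674 0.07165267 0.184     ] -45.02829938110809 0.05309230945125531
[0.42609369 0.06824136 0.175     ] -176.80874946779528
```

```bash
python3 -m jog '{"offset":[[0.2,-0.45,0],[0.2,-0.45,0],[0.2,-0.45,0],[0.2,-0.45,0],[0.2,-0.45,0],[0.2,-0.45,0],[0.2,-0.48,0],[0,0,-0.7],[0,0,-0.5],[0,0,0],[0,0,0],[0,0,0]],"angular":[[0,0,-1],[0,0,-1],[0,0,-1],[0,0,-1],[0,0,-1],[0,0,-1],[0,0,-1],[0,0,-1],[0,0,0],[0,0,0],[0,0,0],[0,0,0]],"jaw":[0,0,0,0,0,0,0,0,0,0,0,0]}'; python3 - <<'E'
from h import *
show();go(482,72,190,45)
E
```

```text
time: 41.3
tool_pos: [0.4834, 0.0681, 0.2059]
tool_rot: [0.654, -0.653, 0.269, -0.271]
contact_force: [-1.0, -0.7, 0.2]
gripper_width: 0.005
t 41.3 pos [483.4  68.1 205.9] jaw 45.1 tilt [ 0.003 -0.    -1.   ] F [-1.  -0.7  0.2] T [-0.03 -0.01 -0.01] w 0.4 j6 -0.8 j5 1.46
doff [-0.029  0.078 -0.318] drot [ 0.002  0.029 -0.017]
```

Probe the bar's top gently with shut fingers.

```bash
python3 -m jog '{"offset":[[-0.03,0.08,-0.2],[0,0,-0.1],[0,0,0],[0,0,0]],"angular":[[0,0,0],[0,0,0],[0,0,0],[0,0,0]],"jaw":[0,0,0,0]}';for i in 1 2 3 4; do python3 -m jog '{"offset":[[0,0,-0.03],[0,0,0],[0,0,0]],"angular":[[0,0,0],[0,0,0],[0,0,0]],"jaw":[0,0,0]}' | grep -E 'tool_pos|force';done
```

```text
time: 41.7
tool_pos: [0.4809, 0.0727, 0.1887]
tool_rot: [-0.654, 0.654, -0.27, 0.27]
contact_force: [0.5, 0.2, 0.2]
gripper_width: -0.003
tool_pos: [0.4811, 0.0725, 0.1874]
contact_force: [-0.2, 0.2, 0.2]
tool_pos: [0.4814, 0.0725, 0.1868]
contact_force: [-1.7, 0.4, 5.2]
tool_pos: [0.4815, 0.0725, 0.1866]
contact_force: [-4.5, 0.2, 10.5]
tool_pos: [0.4816, 0.0726, 0.1865]
contact_force: [-8.3, -0.2, 16.2]
```

```bash
python3 -m jog '{"offset":[[0,0,0.3],[0,0,0.3],[0,0,0],[0,0,0]],"angular":[[0,0,0],[0,0,0],[0,0,0],[0,0,0]],"jaw":[30,30,30,30]}'; python3 - <<'E'
from h import *
show();go(482,72,178,45)
E
```

```text
time: 43.3
tool_pos: [0.4813, 0.0725, 0.213]
tool_rot: [0.654, -0.653, 0.27, -0.27]
contact_force: [-0.4, -0.3, -0.6]
gripper_width: 0.355
t 43.3 pos [481.3  72.5 213. ] jaw 45.13 tilt [ 0.001  0.    -1.   ] F [-0.4 -0.3 -0.6] T [-0.05  0.02 -0.01] w 30.3 j6 -0.79 j5 1.47
doff [ 0.015 -0.01  -0.701] drot [-0.     0.008 -0.021]
```

```bash
python3 -m jog '{"offset":[[0.01,-0.01,-0.4],[0,0,-0.3],[0,0,0],[0,0,0],[0,0,0],[0,0,0],[0,0,0],[0,0,0]],"angular":[[0,0,0],[0,0,0],[0,0,0],[0,0,0],[0,0,0],[0,0,0],[0,0,0],[0,0,0]],"jaw":[30,30,30,4,4,4,4,4]}'; python3 - <<'E'
from h import *
show()
s=manip.grab_frame('scene');crop(s,230,90,390,250,5,'pics/s15.png',.7)
E
```

```text
time: 44.1
tool_pos: [0.4812, 0.0724, 0.177]
tool_rot: [0.654, -0.653, 0.27, -0.269]
contact_force: [2.9, 3.8, -10.2]
gripper_width: 0.164
t 44.1 pos [481.2  72.4 177. ] jaw 45.14 tilt [-0.001  0.001 -1.   ] F [  2.9   3.8 -10.2] T [ 0.62 -0.59  0.04] w 14.0 j6 -0.79 j5 1.41
```

View pics/s15.png

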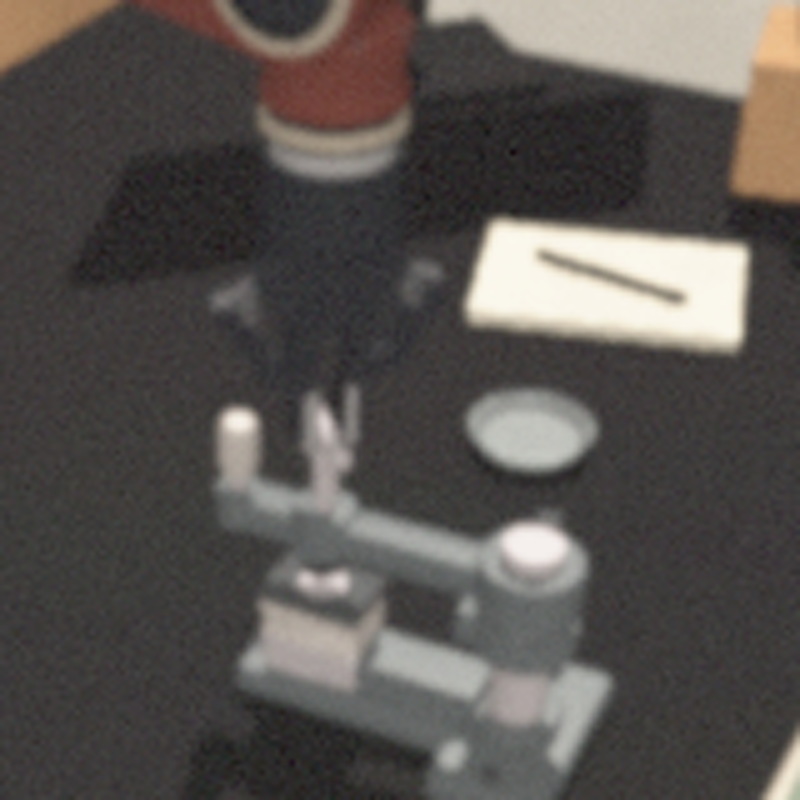

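```bash
python3 -m jog '{"offset":[[0,0,0],[0,0,0],[0,0,0.06],[0,0,0],[0,0,0],[0,0,0],[0,0,0],[0,0,0]],"angular":[[0,0,0],[0,0,0],[0,0,0],[0,0,0],[0,0,0],[0,0,0],[0,0,0],[0,0,0]],"jaw":[30,30,30,30,3,3,3,3]}'; python3 - <<'E'
from h import *
show()
E
```

```text
time: 44.95
tool_pos: [0.4832, 0.0718, 0.1854]
tool_rot: [0.654, -0.653, 0.268, -0.271]
contact_force: [-4.7, -1.1, 16.9]
gripper_width: 0.045
t 44.95 pos [483.2  71.8 185.4] jaw 45.14 tilt [ 0.004 -0.001 -1.   ] F [-4.7 -1.1 16.9] T [-0.19  0.92 -0.02] w 3.9 j6 -0.79 j5 1.42
```

```bash
python3 -m jog '{"offset":[[0,0,0],[0,0,0],[0,0,-0.035],[0,0,0],[0,0,0]],"angular":[[0,0,0],[0,0,0],[0,0,0],[0,0,0],[0,0,0]],"jaw":[25,25,25,25,25]}'; python3 - <<'E'
from h import *
show()
E
python3 -m jog '{"offset":[[0,0,0],[0,0,0],[0,0,0],[0,0,0]],"angular":[[0,0,0],[0,0,0],[0,0,0],[0,0,0]],"jaw":[3,3,3,3]}'; python3 - <<'E'
from h import *
show()
E
```

```text
time: 45.45
tool_pos: [0.481, 0.072, 0.1782]
tool_rot: [-0.653, 0.654, -0.27, 0.269]
contact_force: [0.1, -0.5, 0.4]
gripper_width: 0.292
t 45.45 pos [481.   72.  178.2] jaw 45.13 tilt [-0.002 -0.    -1.   ] F [ 0.1 -0.5  0.4] T [ 0.01 -0.04 -0.01] w 25.0 j6 -0.79 j5 1.41
time: 45.85
tool_pos: [0.4816, 0.0721, 0.1788]
tool_rot: [0.654, -0.653, 0.27, -0.27]
contact_force: [3.4, 0.7, -3.6]
gripper_width: 0.161
t 45.85 pos [481.6  72.1 178.8] jaw 45.13 tilt [ 0.  0. -1.] F [ 3.4  0.7 -3.6] T [ 0.16 -0.46 -0.03] w 13.7 j6 -0.79 j5 1.41
```

```bash
python3 -m jog '{"offset":[[0,0,-0.003],[0,0,-0.003],[0,0,-0.005],[0,0,-0.005],[0,0,-0.005],[0,0,-0.005],[0,0,-0.005],[0,0,-0.005],[0,0,-0.005],[0,0,-0.005],[0,0,0]],"angular":[[0,0,-0.5],[0,0,-0.5],[0,0,-1],[0,0,-1],[0,0,-1],[0,0,-1],[0,0,-1],[0,0,-1],[0,0,-1],[0,0,-1],[0,0,0]],"jaw":[3,3,3,3,3,3,3,3,3,3,3]}'; python3 - <<'E'
from h import *
show()
s=manip.grab_frame('scene');crop(s,260,140,330,200,10,'pics/s16.png',.7)
t=manip.grab_frame('top');crop(t,190,170,270,250,8,'pics/t16.png',.7)
E
```

```text
time: 46.95
tool_pos: [0.4825, 0.0724, 0.1765]
tool_rot: [-0.46, 0.458, -0.537, 0.538]
contact_force: [6.7, 1.8, -4.2]
gripper_width: 0.161
t 46.95 pos [482.5  72.4 176.5] jaw -8.96 tilt [ 0.003  0.001 -1.   ] F [ 6.7  1.8 -4.2] T [ 0.37 -1.01 -0.  ] w 13.7 j6 0.15 j5 1.4
```

View pics/s16.png

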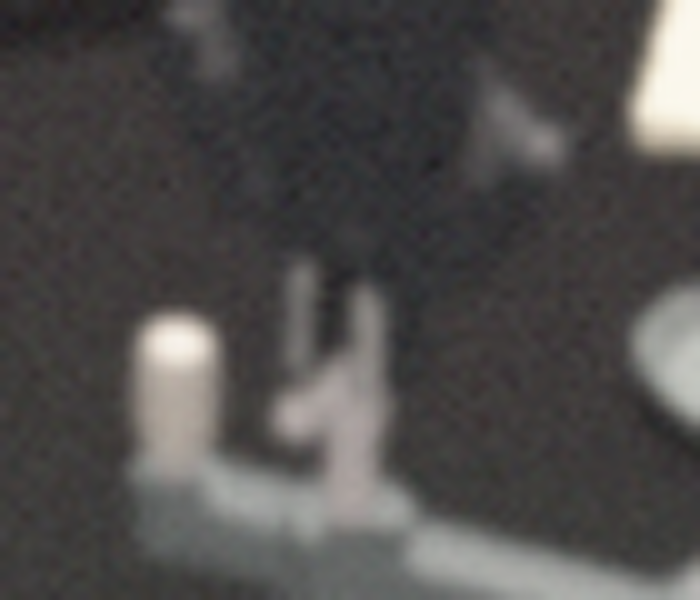

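View pics/t16.png

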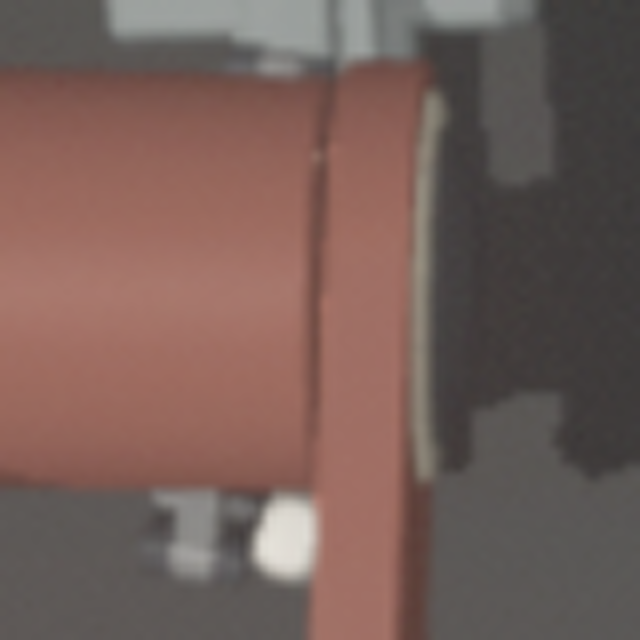

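```bash
python3 -m jog '{"offset":[[0.02,0,-0.005],[0,0,-0.005],[0,0,-0.005],[0,0,-0.005],[0,0,-0.005],[0,0,-0.005],[0,0,-0.005],[0,0,-0.005],[0,0,-0.005],[0,0,-0.005],[0,0,-0.005]],"angular":[[0,0,-1],[0,0,-1],[0,0,-1],[0,0,-1],[0,0,-1],[0,0,-1],[0,0,-1],[0,0,-1],[0,0,-1],[0,0,-1],[0,0,-1]],"jaw":[3,3,3,3,3,3,3,3,3,3,3]}'; python3 -m jog '{"offset":[[0,0,-0.005],[0,0,-0.005],[0,0,-0.005],[0,0,-0.005],[0,0,-0.005],[0,0,-0.005],[0,0,-0.005],[0,0,-0.005],[0,0,-0.005],[0,0,-0.005],[0,0,0],[0,0,0]],"angular":[[0,0,-1],[0,0,-1],[0,0,-1],[0,0,-1],[0,0,-1],[0,0,-1],[0,0,-1],[0,0,-1],[0,0,-1],[0,0,-1],[0,0,0],[0,0,0]],"jaw":[3,3,3,3,3,3,3,3,3,3,3,3]}'; python3 - <<'E'
from h import *
show()
E
```

```text
time: 48.15
tool_pos: [0.4834, 0.0717, 0.1737]
tool_rot: [-0.093, 0.091, -0.701, 0.702]
contact_force: [6.5, -0.6, -5.2]
gripper_width: 0.16
time: 49.35
tool_pos: [0.4831, 0.0715, 0.1711]
tool_rot: [0.269, -0.271, -0.653, 0.654]
contact_force: [4.2, -1.1, -5.0]
gripper_width: 0.162
t 49.35 pos [483.1  71.5 171.1] jaw -134.88 tilt [ 0.002 -0.001 -1.   ] F [ 4.2 -1.1 -5. ] T [-0.14 -0.95 -0.05] w 13.8 j6 2.35 j5 1.39
```

```bash
python3 -m jog '{"offset":[[0,0,0],[0,0,0],[0,0,0.4],[0,0,0.6],[0,0.6,0.5],[0,0.8,0],[0,0.8,0],[0,0.8,0],[0,0,0],[0,0,0],[0,0,0],[0,0,0]],"angular":[[0,0,0],[0,0,0],[0,0,0],[0,0,0],[0,0,1],[0,0,1],[0,0,1],[0,0,1],[0,0,1],[0,0,1],[0,0,1],[0,0,1]],"jaw":[30,30,30,30,30,30,30,30,30,30,30,30]}';python3 -m jog '{"offset":[[0,0,0],[0,0,0],[0,0,0],[0,0,0],[0,0,0],[0,0,0],[0,0,0],[0,0,0],[0,0,0],[0,0,0],[0,0,0],[0,0,0]],"angular":[[0,0,1],[0,0,1],[0,0,1],[0,0,1],[0,0,1],[0,0,1],[0,0,1],[0,0,1],[0,0,1],[0,0,1],[0,0,1],[0,0,1]],"jaw":[30,30,30,30,30,30,30,30,30,30,30,30]}';python3 -m jog '{"offset":[[0,0,0],[0,0,0],[0,0,0],[0,0,0],[0,0,0],[0,0,0],[0,0,0],[0,0,0],[0,0,0],[0,0,0],[0,0,0]],"angular":[[0,0,1],[0,0,1],[0,0,1],[0,0,1],[0,0,1],[0,0,1],[0,0,1],[0,0,1],[0,0,1],[0,0,1],[0,0,0]],"jaw":[30,30,30,30,30,30,30,30,30,30,30]}'; python3 - <<'E'
from h import *
show()
t=manip.grab_frame('top');crop(t,180,120,300,250,5,'pics/t17.png',.7)
s=manip.grab_frame('scene');crop(s,260,140,350,230,7,'pics/s17.png',.7)
E
```

```text
time: 50.55
tool_pos: [0.4823, 0.2222, 0.2469]
tool_rot: [-0.021, 0.021, -0.707, 0.707]
contact_force: [0.0, -0.2, -0.2]
gripper_width: 0.352
time: 51.75
tool_pos: [0.4823, 0.222, 0.2469]
tool_rot: [0.432, -0.433, 0.56, -0.56]
contact_force: [0.3, -0.6, 0.1]
gripper_width: 0.35
time: 52.85
tool_pos: [0.4824, 0.222, 0.2469]
tool_rot: [-0.653, 0.654, -0.27, 0.27]
contact_force: [-0.2, 0.6, 0.2]
gripper_width: 0.349
t 52.85 pos [482.4 222.  246.9] jaw 45.13 tilt [-0. -0. -1.] F [-0.2  0.6  0.2] T [-0.05  0.05  0.04] w 29.8 j6 -0.5 j5 1.51
```

View pics/t17.png

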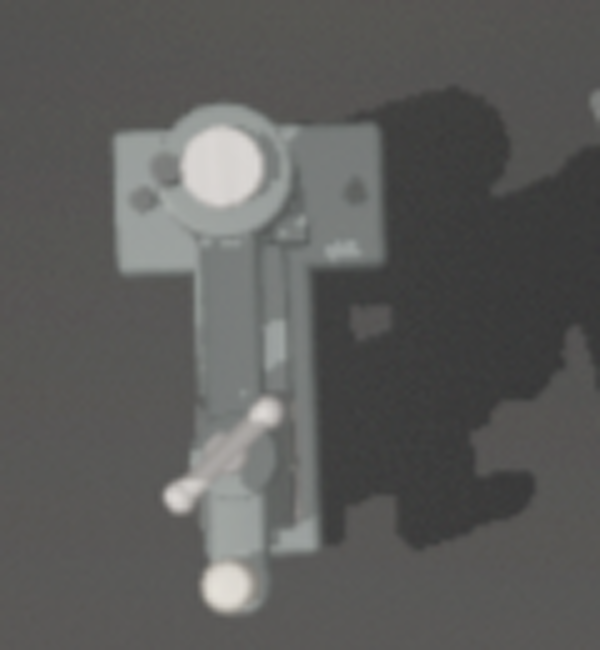

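View pics/s17.png

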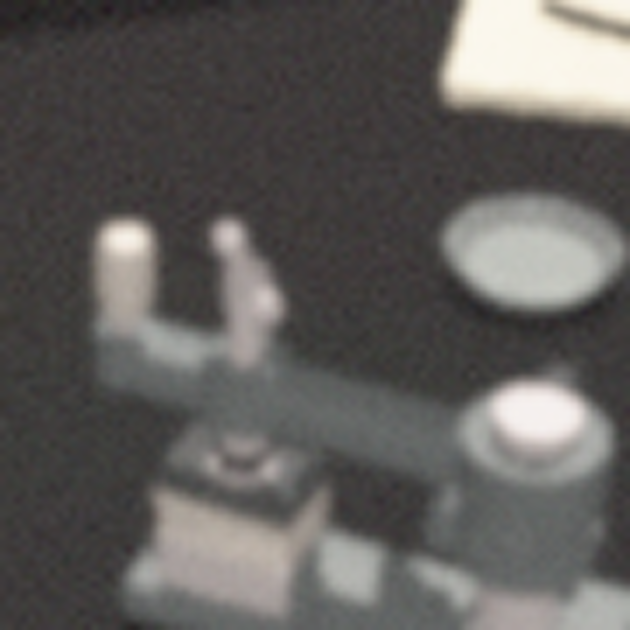

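```bash
python3 -m jog '{"offset":[[0.01,-0.75,0],[0,-0.75,0],[0,-0.75,0],[0,-0.75,0],[0,0,-0.6],[0,0,-0.4],[0,0,0],[0,0,0],[0,0,0]],"angular":[[0,0,0],[0,0,0],[0,0,0],[0,0,0],[0,0,0],[0,0,0],[0,0,0],[0,0,0],[0,0,0]],"jaw":[30,30,30,30,30,30,30,30,30]}'; python3 - <<'E'
from h import *
show();go(483,72,170.7,45)
E
```

```text
time: 53.85
tool_pos: [0.4839, 0.0723, 0.1982]
tool_rot: [0.654, -0.653, 0.269, -0.271]
contact_force: [-0.5, -0.0, -0.3]
gripper_width: 0.351
t 53.85 pos [483.9  72.3 198.2] jaw 45.13 tilt [ 0.002 -0.    -1.   ] F [-0.5 -0.  -0.3] T [ 0.02 -0.03 -0.02] w 30.0 j6 -0.79 j5 1.44
doff [-0.018 -0.005 -0.551] drot [ 0.     0.023 -0.021]
```

```bash
python3 -m jog '{"offset":[[0,0,-0.4],[0,0,-0.155],[0,0,0],[0,0,0],[0,0,0],[0,0,0],[0,0,0],[0,0,0]],"angular":[[0,0,0],[0,0,0],[0,0,0],[0,0,0],[0,0,0],[0,0,0],[0,0,0],[0,0,0]],"jaw":[25,25,25,3,3,3,3,3]}'; python3 - <<'E'
from h import *
show()
E
```

```text
time: 54.65
tool_pos: [0.4829, 0.072, 0.1693]
tool_rot: [-0.654, 0.654, -0.27, 0.27]
contact_force: [-5.1, -0.6, 3.3]
gripper_width: 0.168
t 54.65 pos [482.9  72.  169.3] jaw 45.13 tilt [-0.  0. -1.] F [-5.1 -0.6  3.3] T [-0.06  0.84  0.01] w 14.3 j6 -0.79 j5 1.39
```

```bash
python3 -m jog '{"offset":[[0,0,-0.005],[0,0,-0.005],[0,0,-0.005],[0,0,-0.005],[0,0,-0.005],[0,0,-0.005],[0,0,-0.005],[0,0,-0.005],[0,0,-0.005],[0,0,-0.005]],"angular":[[0,0,-1],[0,0,-1],[0,0,-1],[0,0,-1],[0,0,-1],[0,0,-1],[0,0,-1],[0,0,-1],[0,0,-1],[0,0,-1]],"jaw":[3,3,3,3,3,3,3,3,3,3]}';python3 -c "
from h import *;show()"; python3 -m jog '{"offset":[[0,0,-0.005],[0,0,-0.005],[0,0,-0.005],[0,0,-0.005],[0,0,-0.005],[0,0,-0.005],[0,0,-0.005],[0,0,-0.005],[0,0,-0.005]],"angular":[[0,0,-1],[0,0,-1],[0,0,-1],[0,0,-1],[0,0,-1],[0,0,-1],[0,0,-1],[0,0,-1],[0,0,-1]],"jaw":[3,3,3,3,3,3,3,3,3]}'; python3 - <<'E'
from h import *
show()
s=manip.grab_frame('scene');crop(s,260,140,350,230,7,'pics/s18.png',.7)
E
```

```text
time: 55.65
tool_pos: [0.4826, 0.072, 0.1667]
tool_rot: [0.43, -0.43, 0.562, -0.561]
contact_force: [-6.2, -1.3, 4.2]
gripper_width: 0.163
t 55.65 pos [482.6  72.  166.7] jaw -15.09 tilt [-0.001 -0.    -1.   ] F [-6.2 -1.3  4.2] T [-0.12  1.07  0.1 ] w 13.9 j6 0.26 j5 1.39
time: 56.55
tool_pos: [0.4823, 0.0722, 0.1644]
tool_rot: [0.128, -0.129, 0.696, -0.695]
contact_force: [-7.1, 0.7, 3.9]
gripper_width: 0.164
t 56.55 pos [482.3  72.2 164.4] jaw -69.09 tilt [-0.002  0.    -1.   ] F [-7.1  0.7  3.9] T [0.04 1.16 0.11] w 14.0 j6 1.2 j5 1.38
```

View pics/s18.png

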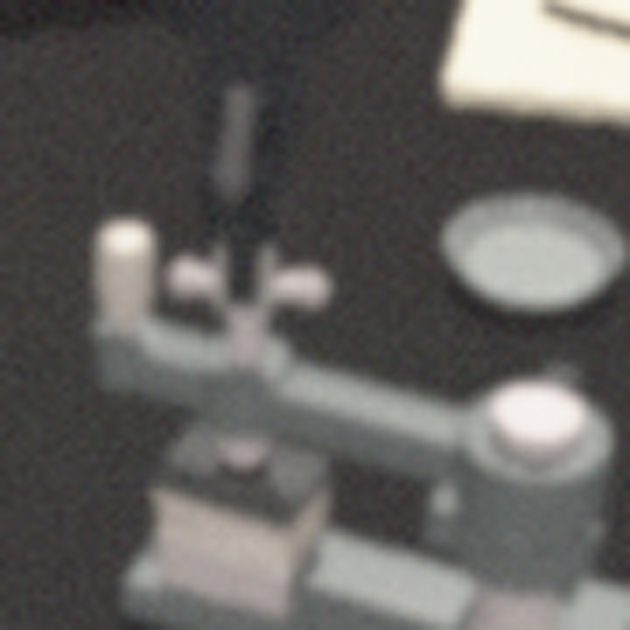

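```bash
for i in 1 2; do python3 -m jog '{"offset":[[0,0,-0.005],[0,0,-0.005],[0,0,-0.005],[0,0,-0.005],[0,0,-0.005]],"angular":[[0,0,-1],[0,0,-1],[0,0,-1],[0,0,-1],[0,0,-1]],"jaw":[3,3,3,3,3]}' >/dev/null;python3 -c "
from h import *;show()"; done; python3 - <<'E'
from h import *
s=manip.grab_frame('scene');crop(s,260,140,350,230,7,'pics/s19.png',.7)
E
```

```text
t 57.1 pos [482.3  72.3 163.1] jaw -99.08 tilt [-0.002  0.001 -1.   ] F [-7.5  0.8  4.1] T [0.16 1.21 0.16] w 14.2 j6 1.73 j5 1.38
t 57.6 pos [482.4  72.5 161.8] jaw -129.08 tilt [-0.002  0.001 -1.   ] F [-6.8  1.6  3.7] T [0.2  1.12 0.12] w 14.3 j6 2.25 j5 1.38
```

View pics/s19.png

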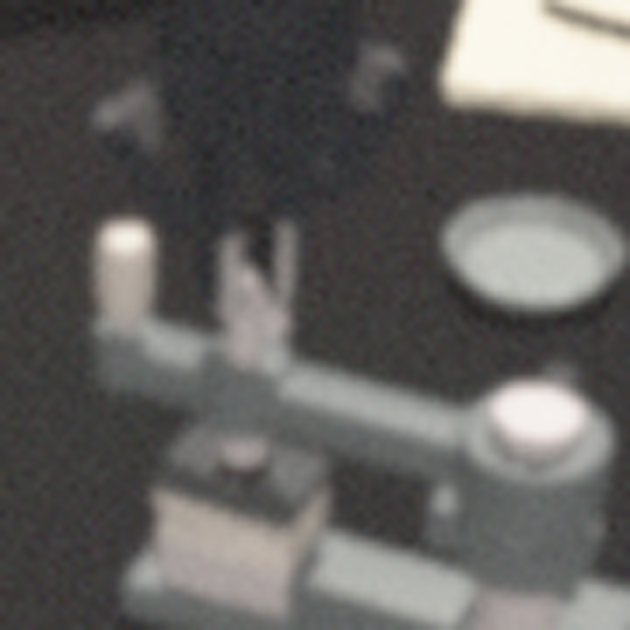

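```bash
python3 -m jog '{"offset":[[0,0,-0.005],[0,0,-0.005],[0,0,-0.005],[0,0,-0.005],[0,0,0],[0,0,0]],"angular":[[0,0,-1],[0,0,-1],[0,0,-1],[0,0,-1.0],[0,0,-0.3],[0,0,0]],"jaw":[3,3,3,3,3,3]}';python3 -c "
from h import *;show()";  python3 -m jog '{"offset":[[0,0,0],[0,0,0],[0,0,0],[0,0,0.4],[0,0,0.6],[0,0.6,0.5],[0,0.8,0],[0,0.8,0],[0,0.8,0],[0,0,0],[0,0,0]],"angular":[[0,0,0],[0,0,0],[0,0,0],[0,0,0],[0,0,0],[0,0,0],[0,0,0],[0,0,0],[0,0,0],[0,0,0],[0,0,0]],"jaw":[20,30,30,30,30,30,30,30,30,30,30]}'; python3 - <<'E'
from h import *
show()
t=manip.grab_frame('top');cv2.imwrite('pics/t20f.png',t);crop(t,180,120,300,250,5,'pics/t20.png',.7)
s=manip.grab_frame('scene');crop(s,260,140,350,230,7,'pics/s20.png',.7)
E
```

```text
time: 58.25
tool_pos: [0.4825, 0.0726, 0.1607]
tool_rot: [-0.379, 0.378, 0.598, -0.597]
contact_force: [-6.2, 2.2, 3.2]
gripper_width: 0.166
t 58.25 pos [482.5  72.6 160.7] jaw -154.68 tilt [-0.002  0.001 -1.   ] F [-6.2  2.2  3.2] T [0.25 1.04 0.07] w 14.2 j6 2.7 j5 1.38
time: 59.35
tool_pos: [0.4831, 0.2226, 0.2355]
tool_rot: [0.377, -0.378, -0.598, 0.598]
contact_force: [0.5, -0.5, 0.3]
gripper_width: 0.353
t 59.35 pos [483.1 222.6 235.5] jaw -154.57 tilt [ 0. -0. -1.] F [ 0.5 -0.5  0.3] T [ 0.03 -0.02  0.02] w 30.2 j6 2.99 j5 1.49
```

View pics/t20.png

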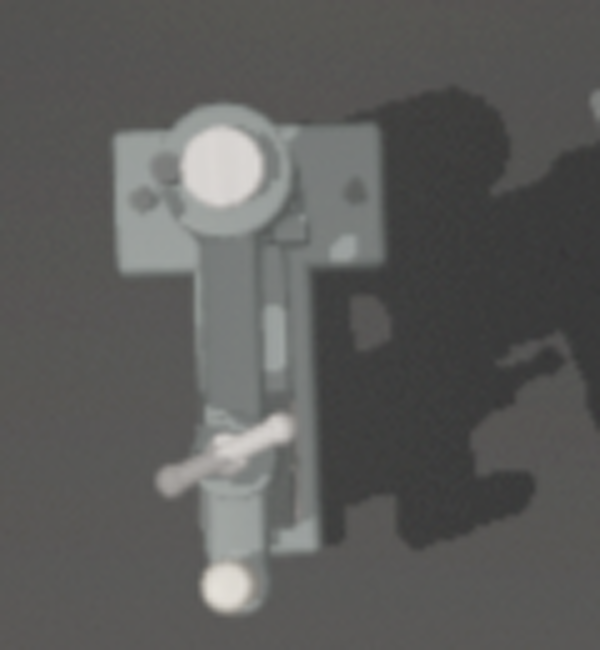

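View pics/s20.png

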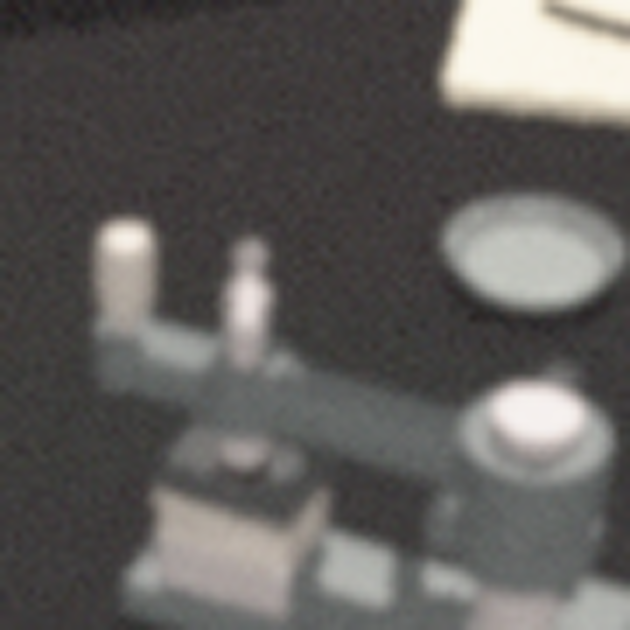

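View pics/t20f.png

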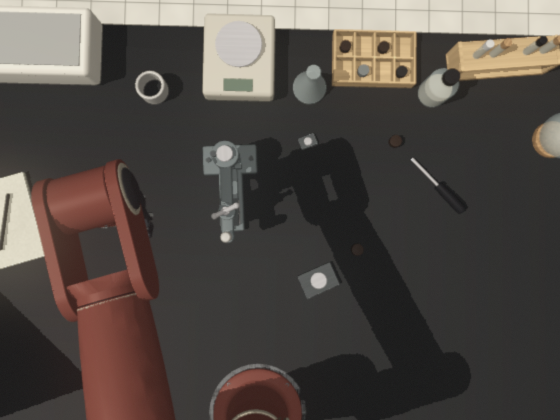

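```bash
python3 -m jog '{"offset":[[0,-0.75,0],[0,-0.75,0],[0,-0.75,0],[0,-0.75,0],[0,0,-0.6],[0,0,-0.45],[0,0,0],[0,0,0],[0,0,0],[0,0,0]],"angular":[[0,0,1],[0,0,1],[0,0,1],[0,0,1],[0,0,1],[0,0,1],[0,0,1],[0,0,1],[0,0,1],[0,0,1]],"jaw":[0,0,0,0,0,0,0,0,0,0]}';for i in 1 2 3 4 5 6; do python3 -m jog '{"offset":[[0,0,-0.04],[0,0,0],[0,0,0]],"angular":[[0,0,0],[0,0,0],[0,0,0]],"jaw":[0,0,0]}' | grep -E 'tool_pos|force';done
```

```text
time: 60.45
tool_pos: [0.483, 0.0706, 0.1831]
tool_rot: [0.028, -0.028, -0.706, 0.707]
contact_force: [-0.2, -0.1, -0.3]
gripper_width: 0.004
tool_pos: [0.4829, 0.0715, 0.1809]
contact_force: [-0.7, -0.0, 0.1]
tool_pos: [0.4829, 0.0721, 0.1789]
contact_force: [0.4, -1.0, 0.4]
tool_pos: [0.483, 0.0721, 0.1769]
contact_force: [-0.0, -0.3, -0.1]
tool_pos: [0.483, 0.072, 0.1749]
contact_force: [-0.6, 0.3, 0.4]
tool_pos: [0.483, 0.072, 0.1729]
contact_force: [0.2, -0.2, -0.2]
tool_pos: [0.483, 0.072, 0.171]
contact_force: [-0.7, -0.8, -0.1]
```

```bash
for i in 1 2; do python3 -m jog '{"offset":[[0,0,-0.02],[0,0,0],[0,0,0]],"angular":[[0,0,0],[0,0,0],[0,0,0]],"jaw":[0,0,0]}' | grep -E 'tool_pos|force';done
```

```text
tool_pos: [0.4832, 0.072, 0.1704]
contact_force: [-2.0, -0.2, 2.9]
tool_pos: [0.4833, 0.072, 0.1702]
contact_force: [-2.7, 1.5, 6.8]
```

```bash
python3 -m jog '{"offset":[[0,0,0.3],[0,0,0.6],[0,0,0.6],[0,-0.8,0],[0,-0.8,0],[0,-0.8,0],[0,-0.8,0],[0,0,0]],"angular":[[0,0,0],[0,0,0],[0,0,0],[0,0,0],[0,0,0],[0,0,0],[0,0,0],[0,0,0]],"jaw":[0,0,0,0,0,0,0,0]}'; python3 - <<'E'
from h import *
show()
t=manip.grab_frame('top');crop(t,80,120,260,250,4,'pics/t21.png',.7)
s=manip.grab_frame('scene');crop(s,260,140,350,230,7,'pics/s21.png',.7)
E
```

```text
time: 63.65
tool_pos: [0.4829, -0.0917, 0.2446]
tool_rot: [0.031, -0.031, -0.706, 0.707]
contact_force: [-0.5, 1.2, 0.2]
gripper_width: -0.004
t 63.65 pos [482.9 -91.7 244.6] jaw -94.98 tilt [ 0.    -0.002 -1.   ] F [-0.5  1.2  0.2] T [0.03 0.02 0.02] w -0.3 j6 1.32 j5 1.52
```

View pics/t21.png

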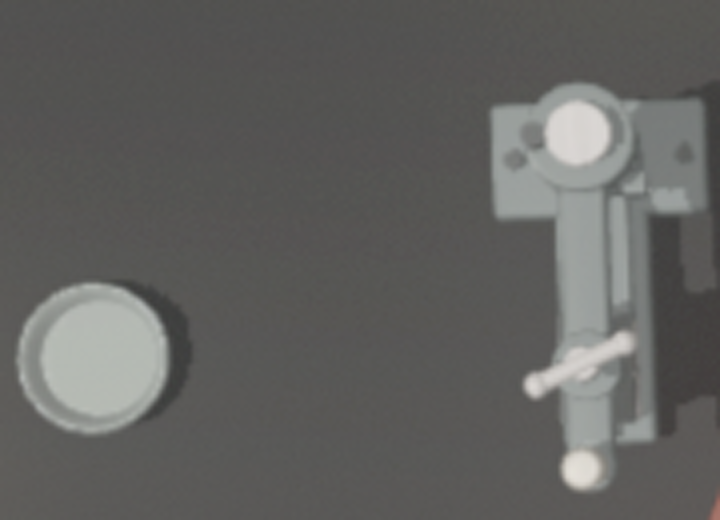

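View pics/s21.png

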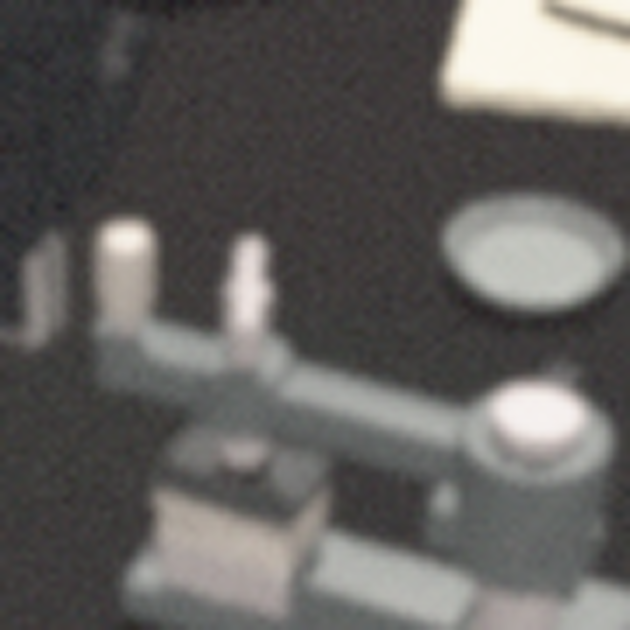

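The arm is still seated, the pack is square and the pad is on the plate, so I'm handing it in.

```bash
python3 -c "
from plant import manip
print(manip.job_done())"
```

```text
the job is handed in; nothing more can be done
None
```

I stacked all four blanks on the platen, laid the middle-sized dark plate on top, swung the press arm in until it seated, and screwed the pad down. The job was handed in at about 64 s; no verdict is reported.

**Stack:** in the top camera, each blank as it was laid and then the plate lay within about 2 mm of the platen centre and within a few degrees of its axis. The last scene picture shows the pack square and level.

**Arm:** I pushed about 16 N at the knob against the stop and it did not move. The knob's direction agrees with swing 0 to within about a degree.

**Clamp:**
- The tee bar's top, touched gently with shut fingers, dropped from about 186.8 mm to about 170.6 mm. That is about 6.5 rad of turning.
- The handle therefore stands near 7.35 rad, about 1.35 rad past the calculated touch at 6.0 rad, or roughly 22 N on the plate. This is worked out from the turn; the pad force cannot be read directly.

**What did not go smoothly:**
- Three grasps first closed too high, two on blanks and one on the plate, and were redone lower.
- I could not get a clean pinch on the tee bar, so I turned it holding the hub just under it. It slipped about 5 degrees, and the probe figures above allow for that.
- A lighter patch in the robot's shadow looked like a fifth blank, but it was a gap in the shadow.

The dish, pucks and screwdriver look unmoved in the pictures.

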